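# Rock the stuck heart recorder out of its charging dock

## Task

The tall heart recorder sits very tight in its charging dock: grip it above the dock and rock it side to side, along the length of the slot, easing it up a little with every swing until it frees; do not pull hard, because a straight pull lifts the dock off its suction feet. Finish holding the recorder still in the gripper, upright and just clear (about 2 cm) above the dock it came from; do not put it down or let go. Leave the short sensor in the other charger and everything else on the desk where it is.

Things in the scene. Friction and masses are not known exactly. Their poses are not given: they have to be found in the camera images.
- recorder_centre (a point): Centre of the heart recorder: plain grey upright box, 22 mm thick (its x), 44 mm wide (its y), 110 mm tall (its z, up), 110 to 210 g, dark screen on one broad face; the taller of the two docked devices. Seated, its foot is 26 mm and its top 136 mm above the desk; 80 mm stand out of the dock. Best gripped across its width (along y), 100 to 110 mm above the desk.
- recorder_foot (a point): Middle of the recorder's underside (55 mm below its centre); same axes as the recorder.
- recorder_top (a point): Middle of the recorder's top face (55 mm above its centre); same axes.
- dock_top (a point): Centre of the slot of the recorder's dock, level with the dock's highest rim, 56 mm above the desk. White dock, 75 mm (x) by 115 mm (y, along the slot), z up, held to the desk by suction feet; axes as the recorder's. The slot has 12 mm spare at each end (end walls 16 mm lower than this point) and the recorder stands on a narrow central post, so it can lean 12 degrees to +y or -y.
- dock_cheeks (a point): Middle of two sprung rubber cheeks, 14 mm below dock_top, 32 mm along y and 24 mm high, that squeeze the recorder's broad faces. A straight pull needs about 40 N. While it is rocked about x, pivoting here or up to 30 mm higher, 10 to 12 degrees to +y and then to -y, the cheeks slip and it can be eased up about 2 mm with each swing at a fraction of that force. Free after rising 28 mm (32 mm if leaning).
- dock_lift (a joint): How far the dock housing has been lifted on its suction feet, in m: 0 when it sits properly, rising about 1 mm for each 8 N of upward pull beyond the first 4 N. At 2.5 mm (about 24 N) the feet let go, which spoils the job; aim to stay below 1.5 mm.
- sensor_centre (a point): Centre of the short sensor, a grey box 22 x 44 mm and only 48 mm tall, standing in the other charger, a dock of the same shape. To be left alone.
- tape: Roll of clear tape, 50 mm across, 19 mm high, lying on the desk; origin under its centre.
- mouse: Red computer mouse, 100 x 58 mm, 32 mm high; origin under its centre.
- stapler: Black stapler, 140 x 34 mm, 38 mm high; origin under its centre.
- pen_pot: Square black pen pot, 80 mm wide, 100 mm high, with pens up to about 175 mm; origin under its centre.
- gel: White gel bottle, 54 mm across, 170 mm high; origin under its centre.
- highlighter: Yellow highlighter, 115 x 18 x 16 mm, lying flat; origin under its centre.
Mind the look-alikes: they are no part of the job. Leave any green look-alike of the part that bears recorder_centre alone. Leave any yellow look-alike of the part that bears dock_top alone.

How it is judged:
On the way, in this order (a step that is already met when the one before it is completed fails the run):
1. the recorder has been leaned one way (to the dock's +y) while still in the slot (z of recorder_foot in the frame of dock_top below -0.003 m and angle between recorder_centre's own z axis and vertical above 0.05 rad and y of recorder_top in the frame of dock_top above 0.003 m).
2. and then the other way, still in the slot (z of recorder_foot in the frame of dock_top below -0.003 m and angle between recorder_centre's own z axis and vertical above 0.05 rad and y of recorder_top in the frame of dock_top below -0.003 m).
At the end, for the whole second after the job is handed in: The recorder is held still in the fingers, upright within 10 degrees, its foot 4 to 50 mm above the dock's rim and within 30 mm sideways of the slot's centre, touching nothing of the dock; the dock sits down on its feet (z of recorder_foot in the frame of dock_top between 0.004 and 0.05 m and horizontal distance between recorder_foot and dock_top below 0.03 m and angle between recorder_centre's own z axis and vertical below 0.17 rad and contact force between the fingers and recorder above 1 N and contact force between recorder and dock below 0.05 N and linear speed of recorder below 0.02 m/s and value of joint dock_lift below 0.0005 m); the arm keeps its last pose, push and grip.
It fails at once if the dock was pulled off its suction feet (lifted 2.5 mm or more) (value of joint dock_lift above 0.0025 m).
It fails at once if the short sensor was moved by more than 10 mm (distance of sensor_centre from where it was at the start of the episode above 0.01 m).
It fails at once if something else on the desk was moved by more than 20 mm (distance of any of tape, mouse, stapler, pen_pot, gel, highlighter from where it was at the start of the episode above 0.02 m).
It also fails if it takes over 53 s, if anything falls off the work surface, if the arm or the gripper's body presses on something with over 40 N, if the wrist force passes 120 N, or if a joint passes its speed limit or range.

## Robot

A 6-joint arm with a two-finger parallel gripper is mounted at the origin on the work surface. World frame = base frame: x ahead of the robot, y to its left, z up, the work surface at z = 0. Lengths are in m, angles in rad, forces in N, time in s.
With the tool pointing down it reaches from about 0.35 to 0.875 m from the base axis. Payload 4.2 kg.
Tool frame: the origin (TCP) lies midway between the tips of the shut fingers; the grasp point (between the pads) lies behind it (arm.pinch_z is the z of the grasp point in the tool frame, in m); z points along the fingers, y is the direction in which the jaws open and shut (so a half turn about z gives the same grasp; the last joint's range is limited). The gripper opens to 85 mm and grips with 20 to 120 N. Pads are 22 mm wide; open, the fingers measure 114 mm over their backs; the gripper's body (76 mm by 85 mm) begins 54 mm behind the grasp point. The pads swing forward as they close: fully open they stand 13 mm farther back than shut.
Start: joints at [-0.846, 0.385, 0.008, 0, -1.194, -0.259], TCP at [0.281, -0.558, 0.231] pointing down, gripper open.
Joint ranges: [-3.14, 3.14], [-1.21, 2.06], [-1.07, 1.41], [-3.16, 2.05], [-2.99, -0.16], [-3.1, 3.1]. Speed limits (rad/s): [2.79, 2.79, 3.14, 3.14, 3.14, 3.14].

## Interface

Orientations are given as a unit quaternion [x, y, z, w].
In Python, from station import sensors, snapshot, job, finder, arm gives the robot as it stands.
- The arm moves only by the shell command python3 -m jog 'ROWS'. ROWS is JSON, a list of rows, each an object of numbers: "dx", "dy", "dz": the shift along the tool's x, y, z in m; "twist": the turn about the tool's z in degrees; "gripper": the closure, from 0 (fully open) to 1 (shut). A call has 1 to 8 rows; each row is the pose to reach, as a shift and turn from the pose commanded when the call began, along the tool's axes at that moment; what a row does not reach only later rows make up. A row lasts 1/12 s, in which the tool goes at most 41.7 mm and 7.16 degrees, less where a joint would pass 70% of its speed; a pose out of reach is approached as far as the arm can. A call with a gripper value outside its range is refused whole. The fingers move at their own pace and stop on an object; the grip force is fixed at half the most. Time passes only in rows, so rows that repeat a pose let the fingers close. It gives the time, the measured TCP pose, the force and the opening at its end, in the units of the state.
- sensors.state(): the state, without advancing time (a new reading comes with each control period).
- snapshot(name): name is "scene" or "top" or "wrist"; returns a dict with "color" (400x640x3 uint8, blue, green, red), "fx", "fy", "cx", "cy" (pixels), "D" ([k1, k2, p1, p2, k3] as OpenCV has them; the pictures are not rectified), "origin" and "orientation" of the camera in the world. Camera axes: x right, y down, z forward; pixel columns grow to the right and rows downward; lengths in m; the calibration is good to about 2 mm. A picture is of the moment at which its call begins. There is no depth.
- job.hand_in(): hands the job in, once; it reports no verdict.
Trained networks look in a picture, given as the dict that the camera call returned (one of the last four; its "shot" number tells which), for a name from the list of things; names that differ only in an ending like _2 or _b are one class to them, and where a whole thing is asked for, a point or a joint stands for the part that bears it (a point fixed in the world has none). Each returns a list of dicts, best first, with "score" (0 to 1); they miss things now and then, are a little off and sometimes report something else, mostly with a low value. They report only what shows in the picture. A call takes as long as a camera call. They do not tell look-alikes from the thing itself.
- finder.look_for(query, picture): "at" ([x, y, z] in m, in world coordinates, good to about 4 mm: the middle of the surface that is visible of it).
The state is a dict: "t": time; "q": joint angles; "dq": joint speeds; "tau": joint torques, N m; "tcp_pos": TCP position; "eef_rot": TCP orientation; "force": force on the tool from outside, world axes, zero at the start; "moment": the same for the moment, N m; "gripper_width": finger opening in m.
Only numpy, scipy, OpenCV 4.12 (cv2) and the standard library are available. Lean on these libraries where they do the work, as an engineer would, in place of code of your own. Each camera call takes 0.05 s, during which the arm holds its last target.

## Working session

There is one attempt and no reset: what is moved stays moved. The work goes in short steps, Python scripts to look and compute and a shell command to move; the robot and the scene stay as the last step left them, time stands still between calls to the robot, and variables do not carry over. Pictures are saved under pics/ and viewed, and the job is handed in when it is done.

```bash
ls; mkdir -p pics; python3 - <<'E'
from station import sensors,snapshot,job,finder,arm
import cv2
print(sensors.state()); print(arm.pinch_z)
for n in ("scene","top"):
    s=snapshot(n); cv2.imwrite(f"pics/{n}0.png",s["color"]); print(n,s["fx"],s["fy"],s["cx"],s["cy"],s["D"],s["origin"],s["orientation"])
    for q in ("recorder_centre","dock_top","sensor_centre"):
        print(q,[(r["score"],r["at"]) for r in finder.look_for(q,s)])
E
```

```text
pics
{'t': 0.0, 'q': array([-8.46391370e-01,  3.85568701e-01,  6.60869674e-03, -5.15817578e-04,
       -1.19397707e+00, -2.58590700e-01]), 'dq': array([ 1.03805973e-03, -1.83265900e-03,  2.48483611e-03,  9.67468311e-04,
        5.49326938e-05,  3.25478157e-04]), 'tau': array([ 1.95543362e-03, -3.92291558e+01,  1.88406318e+01,  4.18618217e+00,
       -4.56388952e-03, -6.68860125e-06]), 'tcp_pos': array([ 0.28047081, -0.5578779 ,  0.23020504]), 'eef_rot': array([-2.30714401e-01,  9.73020895e-01,  1.05680232e-03, -2.93823257e-04]), 'force': array([-0.67070557,  0.48125712,  0.50576651]), 'moment': array([-0.01351004,  0.02991424, -0.02892496]), 'gripper_width': 0.08502354279672292}
-0.0187
scene 366.73592385525296 366.73592385525296 319.31281775946314 203.99719405384326 [-0.05273379  0.          0.          0.          0.        ] [0.77608265 0.46908606 0.73388784] [ 0.21764374  0.91754715 -0.32285168 -0.08065493]
recorder_centre [(0.89, [0.6225, -0.145, 0.0663]), (0.86, [0.5144, -0.1497, 0.1023]), (0.59, [0.3922, -0.1396, 0.0739])]
dock_top [(0.89, [0.5158, -0.1416, 0.0352]), (0.59, [0.3581, -0.0094, 0.0384])]
sensor_centre [(0.89, [0.5908, 0.1724, 0.0727]), (0.72, [0.5174, -0.1401, 0.0398]), (0.38, [0.5102, -0.1524, 0.1003])]
top 487.0171848190034 487.0171848190034 313.6654945836351 202.04968520608503 [0.02742989 0.         0.         0.         0.        ] [0.35827558 0.01981214 1.22029317] [-0.700839    0.70985243 -0.04888417  0.05044369]
recorder_centre [(0.82, [0.3833, -0.1515, 0.1096]), (0.72, [0.5028, -0.1594, 0.1322]), (0.68, [0.6105, -0.1471, 0.1169])]
dock_top [(0.65, [0.3512, -0.0229, 0.0416]), (0.63, [0.4993, -0.1567, 0.0425])]
sensor_centre [(0.48, [0.5873, 0.1661, 0.0737]), (0.25, [0.6891, 0.0398, 0.0375])]
```

View pics/scene0.png

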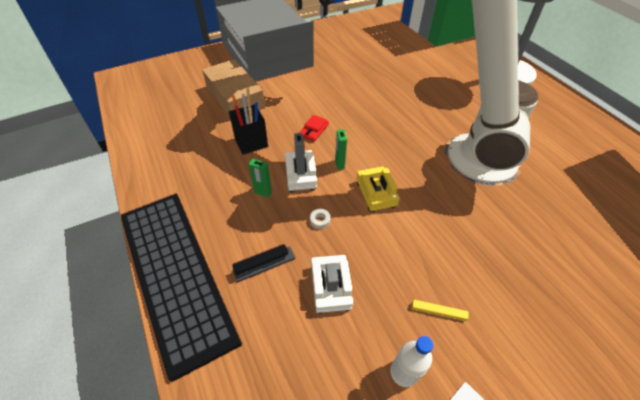

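View pics/top0.png

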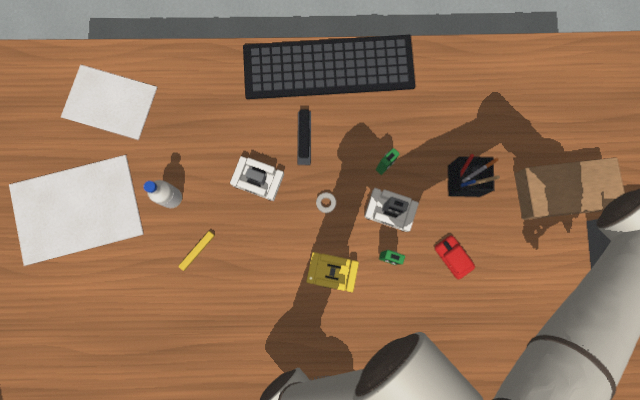

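```bash
python3 - <<'E'
import cv2,numpy as np
a=cv2.imread("pics/top0.png")[150:290,300:480]; b=cv2.imread("pics/scene0.png")[110:230,230:410]
cv2.imwrite("pics/topz.png",cv2.resize(a,None,fx=4.2,fy=4.2,interpolation=cv2.INTER_CUBIC))
cv2.imwrite("pics/scz.png",cv2.resize(b,None,fx=4.2,fy=4.2,interpolation=cv2.INTER_CUBIC))
E
```

```text
(no output)
```

View pics/topz.png

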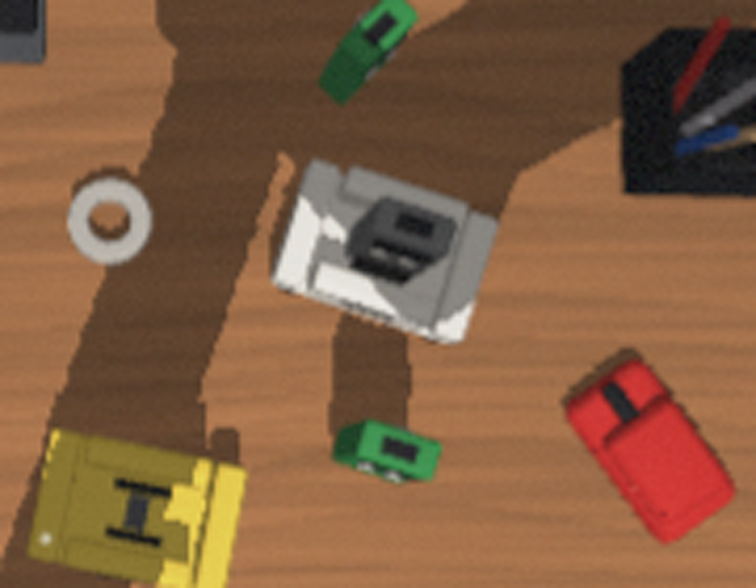

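View pics/scz.png

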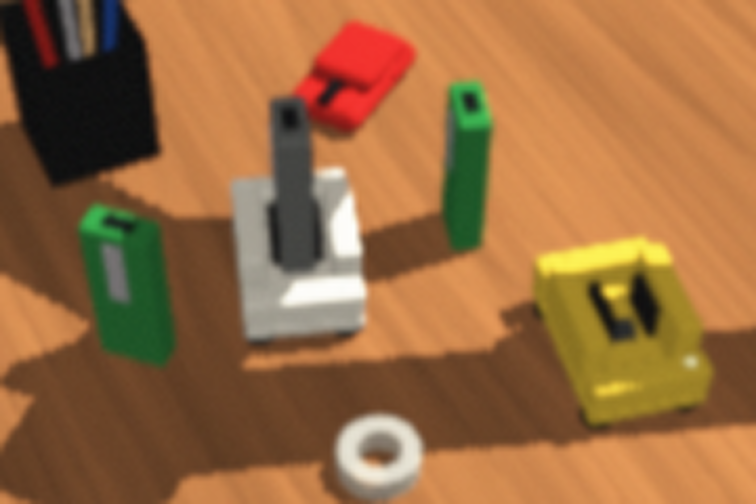

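```bash
cat > h.py <<'E'
import cv2,numpy as np
from scipy.spatial.transform import Rotation as R
def ray(s,u,v):
    K=np.array([[s["fx"],0,s["cx"]],[0,s["fy"],s["cy"]],[0,0,1]])
    p=cv2.undistortPoints(np.array([[[u,v]]],float),K,np.array(s["D"],float))[0,0]
    return np.array(s["origin"]),R.from_quat(s["orientation"]).apply([p[0],p[1],1])
def atz(s,u,v,z):
    o,d=ray(s,u,v); return o+d*(z-o[2])/d[2]
def proj(s,P):
    K=np.array([[s["fx"],0,s["cx"]],[0,s["fy"],s["cy"]],[0,0,1]])
    Q=R.from_quat(s["orientation"]).inv().apply(np.atleast_2d(P)-np.array(s["origin"]))
    return cv2.projectPoints(Q,np.zeros(3),np.zeros(3),K,np.array(s["D"],float))[0][:,0]
def box(x,y,yaw,lx,ly,z):
    c,s_=np.cos(yaw),np.sin(yaw)
    return np.array([[x+c*a*lx/2-s_*b*ly/2,y+s_*a*lx/2+c*b*ly/2,z] for a,b in((1,1),(1,-1),(-1,-1),(-1,1))])
def draw(s,img,x,y,yaw,k,off):
    for lx,ly,z,col in((.022,.044,.136,(0,0,255)),(.022,.044,.056,(255,0,255)),(.075,.115,.056,(255,0,0)),(.075,.115,.0,(0,255,0))):
        p=(proj(s,box(x,y,yaw,lx,ly,z))+.5-np.array(off))*k
        cv2.polylines(img,[p.round().astype(int)],True,col,1)
E
python3 - <<'E'
from station import snapshot
from h import *
s=snapshot("top"); t=snapshot("scene")
f=lambda u,v:(u/4.2+300-.5,v/4.2+150-.5)
print(atz(s,*f(416,228),.136))
for z in (.056,.03):
  c=[atz(s,*f(*p),z) for p in((313,158),(497,220),(465,343),(273,285))]
  print(z,np.mean(c,0),[ (np.linalg.norm(c[i]-c[i-1]).round(3),np.degrees(np.arctan2(*(c[i]-c[i-1])[1::-1])).round(1)) for i in range(4)])
x,y=atz(s,*f(416,228),.136)[:2]
for yawd in (-17,):
  for nm,q,off,w in(("t",s,(350,170),(90,70)),("s",t,(270,120),(70,80))):
    k=8
    im=q["color"][off[1]:off[1]+w[1],off[0]:off[0]+w[0]]
    im=cv2.resize(im,None,fx=k,fy=k,interpolation=cv2.INTER_CUBIC)
    raw=im.copy(); draw(q,im,x,y,np.radians(yawd),k,off)
    cv2.imwrite(f"pics/fit_{nm}.png",im)
E
```

```text
[ 0.50532641 -0.16920082  0.136     ]
0.056 [ 0.5030054  -0.16595639  0.056     ] [(np.float64(0.078), np.float64(-18.9)), (np.float64(0.111), np.float64(-109.8)), (np.float64(0.074), np.float64(163.3)), (np.float64(0.114), np.float64(72.3))]
0.03 [ 0.50623738 -0.17010482  0.03      ] [(np.float64(0.079), np.float64(-18.9)), (np.float64(0.113), np.float64(-109.8)), (np.float64(0.075), np.float64(163.3)), (np.float64(0.116), np.float64(72.3))]
```

View pics/fit_t.png

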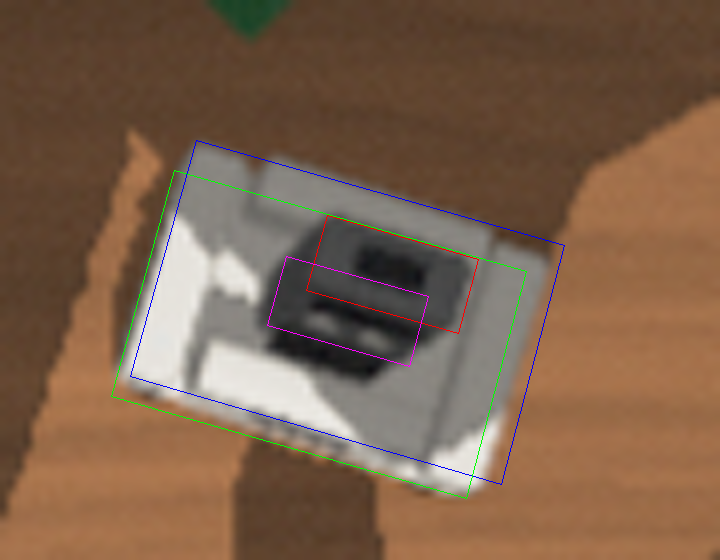

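View pics/fit_s.png

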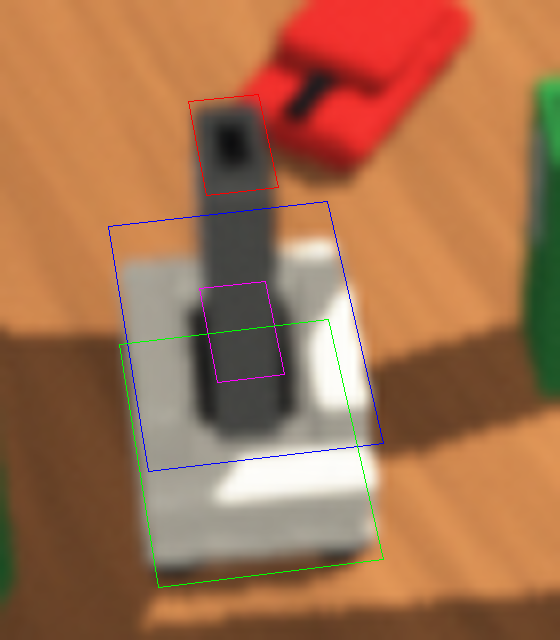

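```bash
python3 -m jog '[{"dx":-0.040,"dy":0.028,"twist":-6},{"dx":-0.074,"dy":0.05,"twist":-12},{"dx":-0.108,"dy":0.072,"twist":-18},{"dx":-0.142,"dy":0.094,"twist":-25},{"dx":-0.176,"dy":0.117,"twist":-32},{"dx":-0.210,"dy":0.140,"twist":-38},{"dx":-0.244,"dy":0.162,"twist":-45},{"dx":-0.278,"dy":0.184,"twist":-45.3}]'
python3 - <<'E'
from station import sensors
from scipy.spatial.transform import Rotation as R
import numpy as np
s=sensors.state();M=R.from_quat(s["eef_rot"]).as_matrix();print(s["tcp_pos"],M.round(3))
for y in(-.1645,):print(M.T@(np.array([.505,y,.23])-s["tcp_pos"]))
E
```

```text
[ 0.2807168  -0.55835307  0.2312704 ] [[-0.893 -0.449 -0.   ]
 [-0.449  0.893  0.   ]
 [-0.     0.    -1.   ]]
[-0.37727756  0.25116678  0.00130568]invalid input
```

```bash
python3 -m jog --help 2>&1 | head; python3 -m jog '[{"dx":-0.034,"dy":0.022,"dz":0,"twist":-6,"gripper":0},{"dx":-0.068,"dy":0.044,"dz":0,"twist":-12,"gripper":0},{"dx":-0.102,"dy":0.067,"dz":0,"twist":-18,"gripper":0},{"dx":-0.136,"dy":0.09,"dz":0,"twist":-25,"gripper":0},{"dx":-0.170,"dy":0.113,"dz":0,"twist":-32,"gripper":0},{"dx":-0.204,"dy":0.136,"dz":0,"twist":-38,"gripper":0},{"dx":-0.238,"dy":0.159,"dz":0,"twist":-45,"gripper":0},{"dx":-0.272,"dy":0.181,"dz":0,"twist":-45.3,"gripper":0}]'
python3 - <<'E'
from station import sensors
from scipy.spatial.transform import Rotation as R
import numpy as np
s=sensors.state();M=R.from_quat(s["eef_rot"]).as_matrix();print(s["tcp_pos"],M.round(3))
for y in(-.1645,):print(M.T@(np.array([.505,y,.23])-s["tcp_pos"]))
E
```

```text
invalid input: not JSON, or not a number
t: 1.17
tcp_pos: [0.443, -0.2726, 0.2317]
eef_rot: [-0.589, 0.808, -0.0, 0.0]
force: [0.3, -0.7, -0.2]
gripper_width: 0.0855
[ 0.44299219 -0.2725592   0.23173559] [[-0.305 -0.952  0.001]
 [-0.952  0.305 -0.   ]
 [-0.    -0.001 -1.   ]]
[-0.12182619 -0.02607752  0.0017646 ]
```

```bash
python3 -m jog '[{"dx":-0.04,"dy":-0.008,"dz":0,"twist":0,"gripper":0},{"dx":-0.08,"dy":-0.017,"dz":0,"twist":0,"gripper":0},{"dx":-0.11,"dy":-0.026,"dz":0,"twist":0,"gripper":0},{"dx":-0.122,"dy":-0.026,"dz":0,"twist":0,"gripper":0}]'
python3 - <<'E'
from station import sensors,snapshot
from h import *
s=snapshot("wrist");cv2.imwrite("pics/w1.png",s["color"])
print(s["origin"],s["orientation"],s["fx"],s["cx"],s["cy"],s["D"],sensors.state()["tcp_pos"])
im=s["color"].copy();draw(s,im,.505,-.1645,np.radians(-18),1,(0,0));cv2.imwrite("pics/w1d.png",im)
E
```

```text
t: 1.5
tcp_pos: [0.5073, -0.1635, 0.2315]
eef_rot: [-0.589, 0.808, -0.0, 0.001]
force: [0.4, -0.3, 0.7]
gripper_width: 0.0855
[ 0.48564047 -0.22902978  0.37439552] [0.15359337 0.97835465 0.13690499 0.02209711] 289.35208249152487 320.4929375318351 196.19317584750047 [0.00838939 0.         0.         0.         0.        ] [ 0.50665962 -0.16327301  0.23131145]
```

View pics/w1d.png

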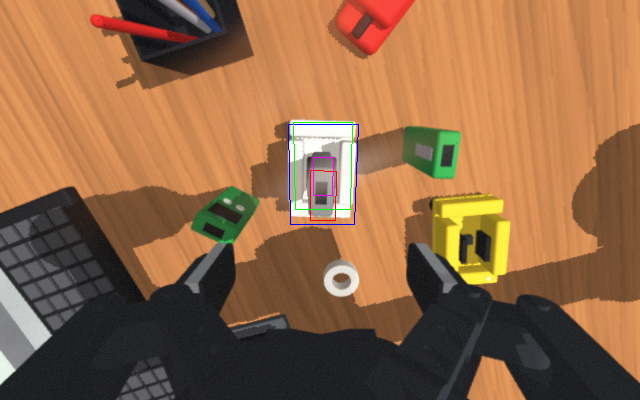

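```bash
python3 - <<'E'
from station import sensors,snapshot
from h import *
s=snapshot("wrist");t=snapshot("top");c=snapshot("scene")
import pickle;pickle.dump((s,t,c),open("snap.pkl","wb"))
for nm,q,off,w in(("w",s,(270,105),(110,125)),):
    k=6;im=cv2.resize(q["color"][off[1]:off[1]+w[1],off[0]:off[0]+w[0]],None,fx=k*.75,fy=k*.75,interpolation=cv2.INTER_CUBIC)
    cv2.imwrite("pics/w1z.png",im)
E
```

```text
(no output)
```

View pics/w1z.png

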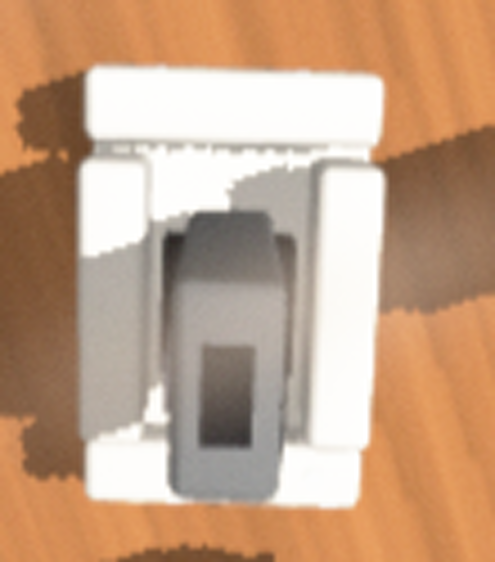

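```bash
python3 - <<'E'
from h import *
import pickle;s,t,c=pickle.load(open("snap.pkl","rb"))
from scipy.optimize import least_squares
f=lambda u,v:(u/4.5+270-.5,v/4.5+105-.5)
top=[f(*p) for p in((170,283),(287,280),(280,499),(170,497))]
P=[atz(s,*p,.136) for p in top];print(np.round(P,4),np.mean(P,0))
D=[atz(s,*f(*p),.040) for p in((88,66),(383,73),(358,507),(86,503))];print(np.round(D,4),np.mean(D,0))
for Q in(P,D):
  Q=np.array(Q); l=(Q[0]+Q[1]-Q[2]-Q[3])[:2]/2; print(np.linalg.norm(l),np.degrees(np.arctan2(l[1],l[0]))+90, np.linalg.norm((Q[1]+Q[2]-Q[0]-Q[3])/2))
x,y=np.mean(P,0)[:2]
im=s["color"].copy()
for nm,q,off,w,k in(("t",t,(350,170),(90,70),6),("s",c,(270,120),(70,80),6),("w",s,(270,105),(110,125),4.5)):
    im=cv2.resize(q["color"][off[1]:off[1]+w[1],off[0]:off[0]+w[0]],None,fx=k,fy=k,interpolation=cv2.INTER_CUBIC)
    draw(q,im,x,y,np.radians(-18),k,off); cv2.imwrite(f"pics/g_{nm}.png",im)
a=[cv2.imread(f"pics/g_{n}.png") for n in "sw"]
h=max(i.shape[0] for i in a)
cv2.imwrite("pics/g.png",np.hstack([cv2.copyMakeBorder(i,0,h-i.shape[0],0,0,0) for i in a])[:590])
E
```

```text
[[ 0.5089 -0.1911  0.136 ]
 [ 0.4882 -0.185   0.136 ]
 [ 0.5021 -0.1444  0.136 ]
 [ 0.5223 -0.1514  0.136 ]] [ 0.50537724 -0.16799142  0.136     ]
[[ 0.5206 -0.2337  0.04  ]
 [ 0.4514 -0.2097  0.04  ]
 [ 0.4894 -0.1017  0.04  ]
 [ 0.5596 -0.1255  0.04  ]] [ 0.5052272  -0.16766497  0.04      ]
0.04244306152810932 -18.75680594392341 0.021482825134862882
0.11476708525710018 -19.604670757294613 0.07365993241016691
```

View pics/g.png

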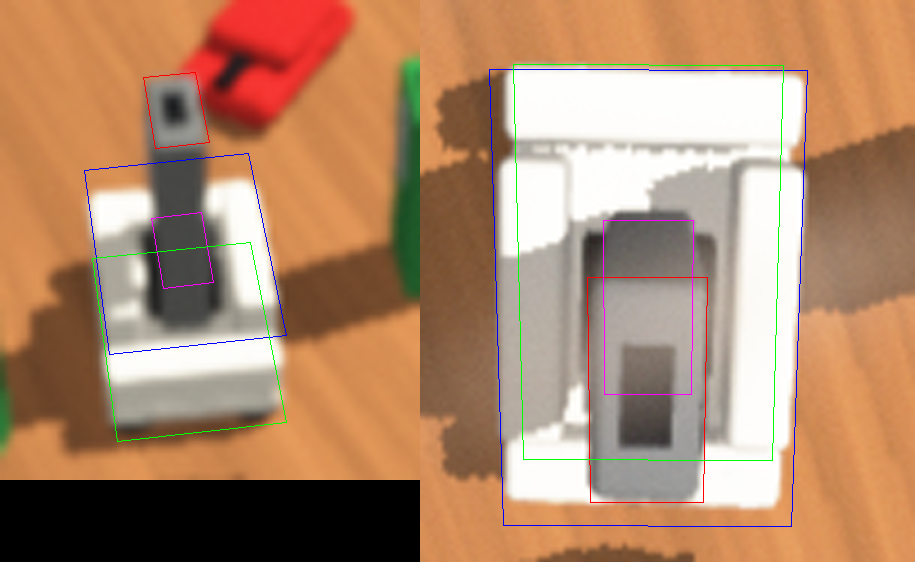

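```bash
python3 -m jog '[{"dx":0.004,"dy":0,"dz":0.035,"twist":1.4,"gripper":0},{"dx":0.004,"dy":0,"dz":0.07,"twist":1.4,"gripper":0},{"dx":0.004,"dy":0,"dz":0.1,"twist":1.4,"gripper":0},{"dx":0.004,"dy":0,"dz":0.125,"twist":1.4,"gripper":0},{"dx":0.004,"dy":0,"dz":0.145,"twist":1.4,"gripper":0},{"dx":0.004,"dy":0,"dz":0.145,"twist":1.4,"gripper":0}]'
python3 - <<'E'
from station import sensors,snapshot
from h import *
s=snapshot("wrist");t=snapshot("scene")
cv2.imwrite("pics/w2.png",s["color"]);cv2.imwrite("pics/s2.png",cv2.resize(t["color"][80:240,200:430],None,fx=3.4,fy=3.4,interpolation=cv2.INTER_CUBIC))
print(sensors.state()["tcp_pos"])
E
```

```text
t: 2.2
tcp_pos: [0.4996, -0.1715, 0.0823]
eef_rot: [-0.576, 0.817, 0.003, -0.003]
force: [-0.6, -0.1, 0.1]
gripper_width: 0.0851
[ 0.50316011 -0.17162991  0.08642581]
```

View pics/w2.png

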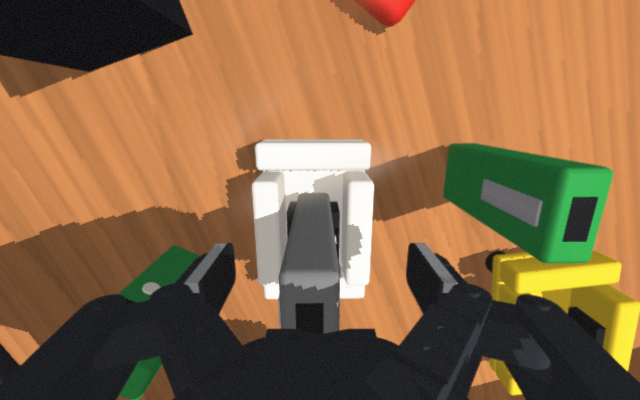

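View pics/s2.png

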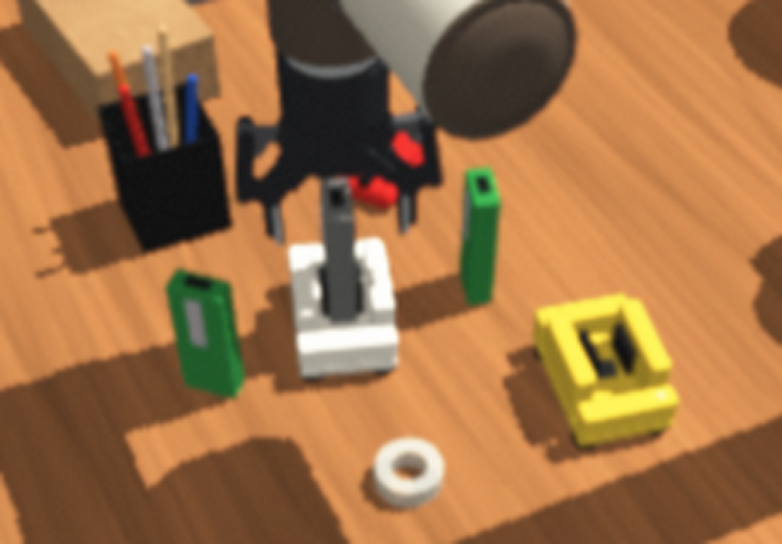

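```bash
python3 -m jog '[{"dx":0,"dy":0,"dz":0,"twist":0,"gripper":0}]'
python3 - <<'E'
from station import sensors,snapshot
from h import *
s=snapshot("wrist");st=sensors.state();p=st["tcp_pos"];M=R.from_quat(st["eef_rot"]).as_matrix()
print(p,M.round(3),M.T@(np.array([.5053,-.1675,.086])-p))
im=s["color"].copy();draw(s,im,.5053,-.1678,np.radians(-19.2),1,(0,0));im=cv2.resize(im[120:400,200:440],None,fx=2.1,fy=2.1,interpolation=cv2.INTER_CUBIC);cv2.imwrite("pics/w3.png",im)
E
```

```text
t: 2.38
tcp_pos: [0.5045, -0.1713, 0.0879]
eef_rot: [-0.577, 0.816, -0.001, 0.001]
force: [0.9, 0.5, -0.1]
gripper_width: 0.0855
[ 0.50473719 -0.17104293  0.08812843] [[-0.333 -0.943  0.004]
 [-0.943  0.333 -0.   ]
 [-0.001 -0.003 -1.   ]] [-0.00352668  0.00065614  0.00212869]
```

View pics/w3.png

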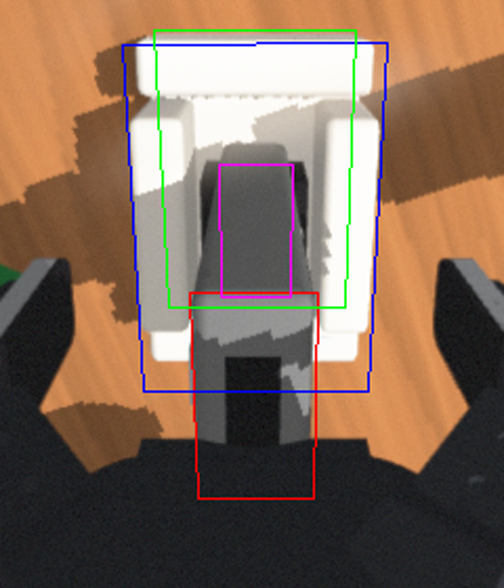

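```bash
python3 -m jog '[{"dx":-0.003,"dy":0,"dz":0.001,"twist":0,"gripper":0.4},{"dx":-0.003,"dy":0,"dz":0.001,"twist":0,"gripper":0.6},{"dx":-0.003,"dy":0,"dz":0.001,"twist":0,"gripper":0.7},{"dx":-0.003,"dy":0,"dz":0.001,"twist":0,"gripper":0.8},{"dx":-0.003,"dy":0,"dz":0.001,"twist":0,"gripper":0.9},{"dx":-0.003,"dy":0,"dz":0.001,"twist":0,"gripper":1},{"dx":-0.003,"dy":0,"dz":0.001,"twist":0,"gripper":1},{"dx":-0.003,"dy":0,"dz":0.001,"twist":0,"gripper":1}]'
python3 - <<'E'
from station import sensors,snapshot
from h import *
s=snapshot("scene");st=sensors.state();print(st["tcp_pos"],st["force"],st["moment"],st["gripper_width"])
cv2.imwrite("pics/s3.png",cv2.resize(s["color"][80:240,200:430],None,fx=3.4,fy=3.4,interpolation=cv2.INTER_CUBIC))
E
```

```text
t: 3.1
tcp_pos: [0.5055, -0.1676, 0.0858]
eef_rot: [-0.578, 0.816, -0.001, 0.001]
force: [1.5, -1.7, 2.3]
gripper_width: 0.0214
[ 0.50555522 -0.16763154  0.08580898] [ 1.92410823 -1.18563481  2.50805243] [-0.21603836 -0.40247828 -0.00626631] 0.02150628349011689
```

View pics/s3.png

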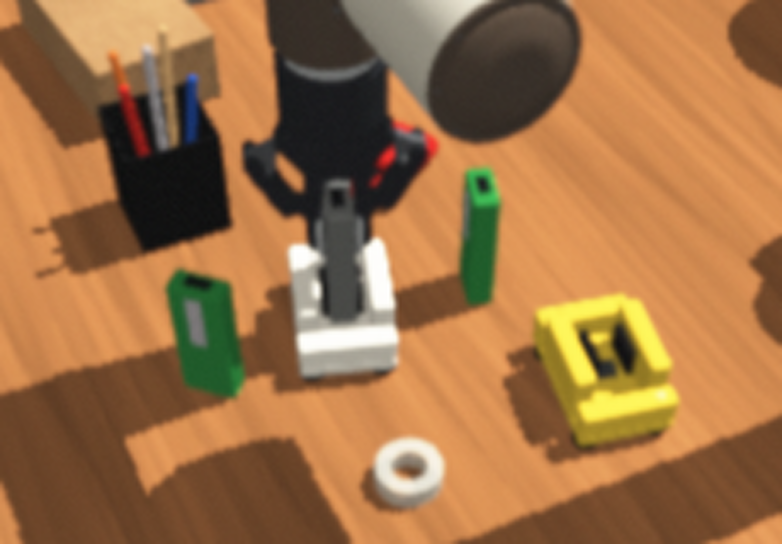

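```bash
python3 -m jog '[{"dx":0.002,"dy":0,"dz":0,"twist":0,"gripper":1},{"dx":0.004,"dy":0,"dz":0,"twist":0,"gripper":1},{"dx":0.006,"dy":0,"dz":0,"twist":0,"gripper":1},{"dx":0.007,"dy":0,"dz":0,"twist":0,"gripper":1}]'
python3 - <<'E'
from station import sensors,snapshot
from h import *
s=snapshot("wrist");st=sensors.state();print(st["tcp_pos"],st["force"],st["moment"],st["gripper_width"])
cv2.imwrite("pics/w4.png",s["color"][100:400,150:500])
E
```

```text
t: 3.48
tcp_pos: [0.5045, -0.1716, 0.0858]
eef_rot: [-0.578, 0.816, -0.0, 0.003]
force: [3.4, 11.0, 3.2]
gripper_width: 0.0213
[ 0.50446754 -0.17164116  0.08585648] [ 3.86825391 11.65010008  3.74678802] [ 3.85988161 -1.00645076  0.00783191] 0.02129896938583877
```

View pics/w4.png

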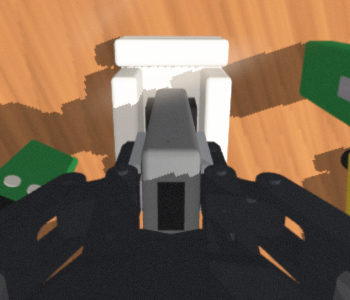

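```bash
python3 -m jog '[{"dx":0.003,"dy":0,"dz":0,"twist":0,"gripper":1},{"dx":0.006,"dy":0,"dz":0,"twist":0,"gripper":1},{"dx":0.008,"dy":0,"dz":0,"twist":0,"gripper":1},{"dx":0.008,"dy":0,"dz":0,"twist":0,"gripper":1}]'
python3 - <<'E'
from station import sensors,snapshot
from h import *
s=snapshot("wrist");st=sensors.state();print(st["tcp_pos"],st["force"],st["moment"],st["gripper_width"])
t=snapshot("scene")
a=cv2.resize(s["color"][100:400,200:450],(500,600)); b=cv2.resize(t["color"][110:220,265:320],(300,600),interpolation=cv2.INTER_CUBIC)
cv2.imwrite("pics/w5.png",np.hstack([a,b]))
E
```

```text
t: 3.87
tcp_pos: [0.5017, -0.1792, 0.0855]
eef_rot: [-0.578, 0.816, -0.0, 0.003]
force: [3.0, 11.7, 0.9]
gripper_width: 0.0213
[ 0.50173362 -0.17913977  0.08548911] [ 4.02221666 10.6525313   1.26856123] [ 3.62808528 -1.26560037 -0.04119074] 0.021212678021008045
```

View pics/w5.png

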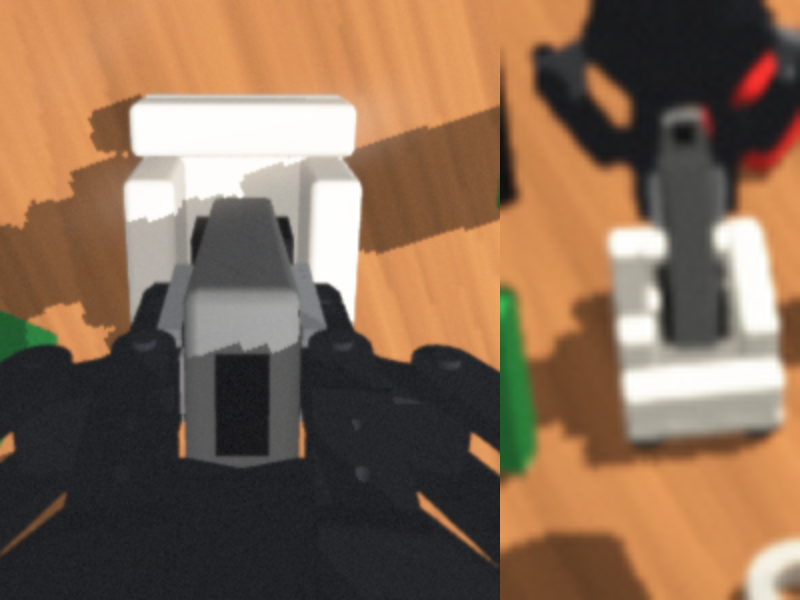

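```bash
cat >> h.py <<'E'
def leanbox(x0,y0,yaw,th,shift,rise,pz=.042):
    # rotation about dock x through (slot, height pz); positive th leans to +y
    P=[]
    for z in(.026,.136):
        for a,b in((1,1),(1,-1),(-1,-1),(-1,1)):
            X,Y,Z=a*.011,b*.022,z-pz
            Y2=Y*np.cos(th)+Z*np.sin(th)+shift; Z2=-Y*np.sin(th)+Z*np.cos(th)+pz+rise
            P.append([x0+np.cos(yaw)*X-np.sin(yaw)*Y2,y0+np.sin(yaw)*X+np.cos(yaw)*Y2,Z2])
    return np.array(P)
def drawlean(s,img,k,off,th,shift,rise,col,x0=.5053,y0=-.1678,yaw=np.radians(-19.2)):
    p=((proj(s,leanbox(x0,y0,yaw,th,shift,rise))+.5-np.array(off))*k).round().astype(int)
    cv2.polylines(img,[p[:4]],True,col,1);cv2.polylines(img,[p[4:]],True,col,1)
    for i in range(4): cv2.line(img,tuple(map(int,p[i])),tuple(map(int,p[i+4])),col,1)
E
cat > look.py <<'E'
import sys
from station import sensors,snapshot
from h import *
name=sys.argv[1]; hyp=[tuple(map(float,a.split(","))) for a in sys.argv[2:]]  # th_deg,shift,rise mm
st=sensors.state();print(st["t"],st["tcp_pos"].round(4),st["force"].round(1),st["gripper_width"])
out=[]
for n,off,w,k in(("wrist",(200,100),(240,270),2.1),("scene",(265,115),(60,105),5.4)):
    s=snapshot(n);im=cv2.resize(s["color"][off[1]:off[1]+w[1],off[0]:off[0]+w[0]],None,fx=k,fy=k,interpolation=cv2.INTER_CUBIC)
    for h,col in zip(hyp,((0,0,255),(255,0,0),(0,255,0))): drawlean(s,im,k,off,np.radians(h[0]),h[1]/1e3,h[2]/1e3,col)
    out.append(im[:567]);
h=max(o.shape[0] for o in out)
im=np.hstack([cv2.copyMakeBorder(i,0,h-i.shape[0],0,0,0) for i in out]);print(im.shape);cv2.imwrite(f"pics/{name}.png",im[:, :800])
E
python3 look.py L1 -11,0,0 0,-12,0
```

```text
3.9667 [ 0.5018 -0.1791  0.0855] [ 3.1 11.8  1.8] 0.02120147158607352
(567, 828, 3)
```

View pics/L1.png

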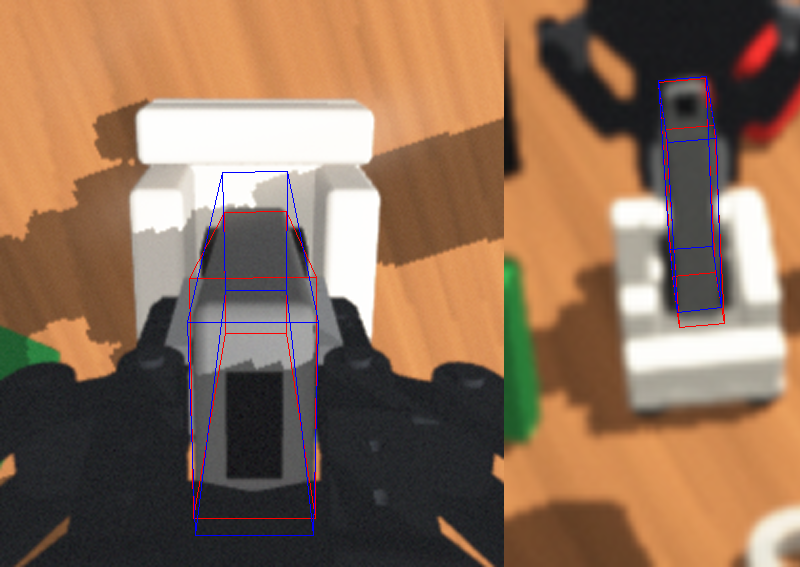

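```bash
python3 -m jog '[{"dx":-0.004,"dy":0,"dz":0,"twist":0,"gripper":1},{"dx":-0.008,"dy":0,"dz":-0.0005,"twist":0,"gripper":1},{"dx":-0.012,"dy":0,"dz":-0.001,"twist":0,"gripper":1},{"dx":-0.016,"dy":0,"dz":-0.0015,"twist":0,"gripper":1}]';python3 -m jog '[{"dx":-0.004,"dy":0,"dz":-0.0003,"twist":0,"gripper":1},{"dx":-0.008,"dy":0,"dz":-0.0006,"twist":0,"gripper":1},{"dx":-0.012,"dy":0,"dz":-0.001,"twist":0,"gripper":1},{"dx":-0.016,"dy":0,"dz":-0.001,"twist":0,"gripper":1}]'
python3 look.py L2 11,0,0 0,12,0
```

```text
t: 4.4
tcp_pos: [0.5036, -0.1691, 0.0864]
eef_rot: [-0.578, 0.816, -0.0, -0.002]
force: [0.5, -11.3, -2.5]
gripper_width: 0.0216
t: 4.73
tcp_pos: [0.5085, -0.1543, 0.0865]
eef_rot: [-0.578, 0.816, -0.0, -0.003]
force: [-0.2, -15.5, -6.6]
gripper_width: 0.0217
4.7333 [ 0.5085 -0.1543  0.0865] [ -0.2 -15.5  -6.6] 0.02171198978892325
(567, 828, 3)
```

View pics/L2.png

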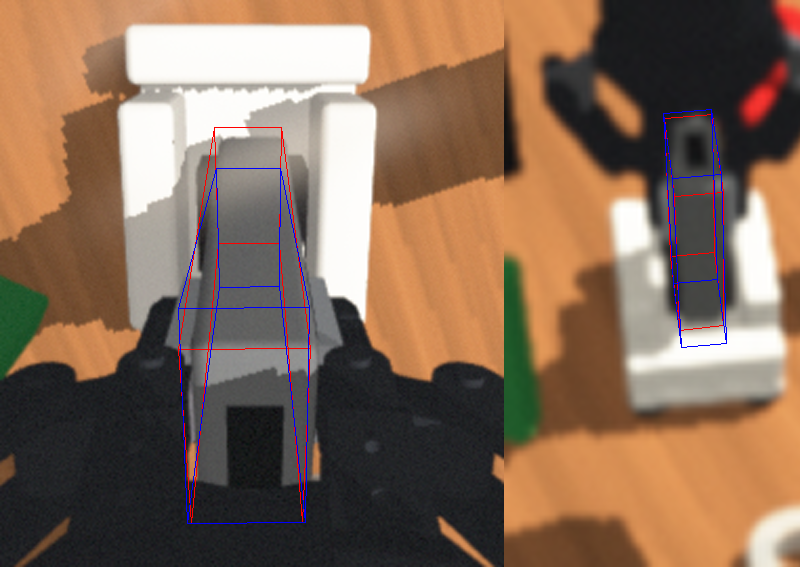

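```bash
python3 -m jog '[{"dx":0.004,"dy":0,"dz":-0.0005,"twist":0,"gripper":1},{"dx":0.008,"dy":0,"dz":-0.001,"twist":0,"gripper":1},{"dx":0.012,"dy":0,"dz":-0.0015,"twist":0,"gripper":1},{"dx":0.016,"dy":0,"dz":-0.002,"twist":0,"gripper":1}]';python3 -m jog '[{"dx":0.004,"dy":0,"dz":-0.000,"twist":0,"gripper":1},{"dx":0.008,"dy":0,"dz":-0.000,"twist":0,"gripper":1},{"dx":0.012,"dy":0,"dz":-0.000,"twist":0,"gripper":1},{"dx":0.015,"dy":0,"dz":-0.000,"twist":0,"gripper":1}]'
python3 look.py L3 -11,0,3 0,-12,3
```

```text
t: 5.17
tcp_pos: [0.5062, -0.1642, 0.0883]
eef_rot: [-0.577, 0.817, 0.001, 0.003]
force: [6.3, 10.0, -8.3]
gripper_width: 0.0212
t: 5.5
tcp_pos: [0.5014, -0.178, 0.0885]
eef_rot: [-0.577, 0.817, 0.001, 0.003]
force: [6.4, 10.9, -6.5]
gripper_width: 0.0213
5.5 [ 0.5014 -0.178   0.0885] [ 6.4 10.9 -6.5] 0.021290254610326336
(567, 828, 3)
```

View pics/L3.png

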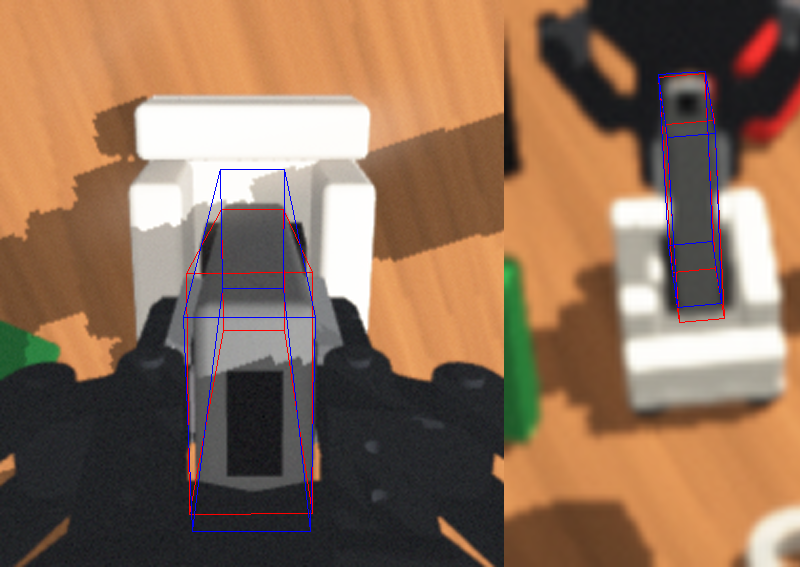

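```bash
python3 -m jog '[{"dx":0.004,"dy":0,"dz":-0.000,"twist":0,"gripper":1},{"dx":0.006,"dy":0,"dz":-0.000,"twist":0,"gripper":1},{"dx":0.001,"dy":0,"dz":-0.0005,"twist":0,"gripper":1},{"dx":-0.004,"dy":0,"dz":-0.001,"twist":0,"gripper":1},{"dx":-0.009,"dy":0,"dz":-0.0015,"twist":0,"gripper":1},{"dx":-0.014,"dy":0,"dz":-0.002,"twist":0,"gripper":1}]';python3 -m jog '[{"dx":-0.004,"dy":0,"dz":-0.000,"twist":0,"gripper":1},{"dx":-0.008,"dy":0,"dz":-0.000,"twist":0,"gripper":1},{"dx":-0.012,"dy":0,"dz":-0.000,"twist":0,"gripper":1},{"dx":-0.016,"dy":0,"dz":-0.000,"twist":0,"gripper":1},{"dx":-0.018,"dy":0,"dz":-0.000,"twist":0,"gripper":1}]'
python3 look.py L4 11,0,3 11,0,6
```

```text
t: 6.1
tcp_pos: [0.5031, -0.1697, 0.0907]
eef_rot: [-0.578, 0.816, -0.0, -0.003]
force: [1.9, -13.0, -6.8]
gripper_width: 0.0212
t: 6.52
tcp_pos: [0.5089, -0.1532, 0.0907]
eef_rot: [-0.578, 0.816, -0.0, -0.003]
force: [2.0, -13.4, -9.0]
gripper_width: 0.0216
6.5167 [ 0.5089 -0.1532  0.0907] [  2.  -13.4  -9. ] 0.02156983174107237
(567, 828, 3)
```

View pics/L4.png

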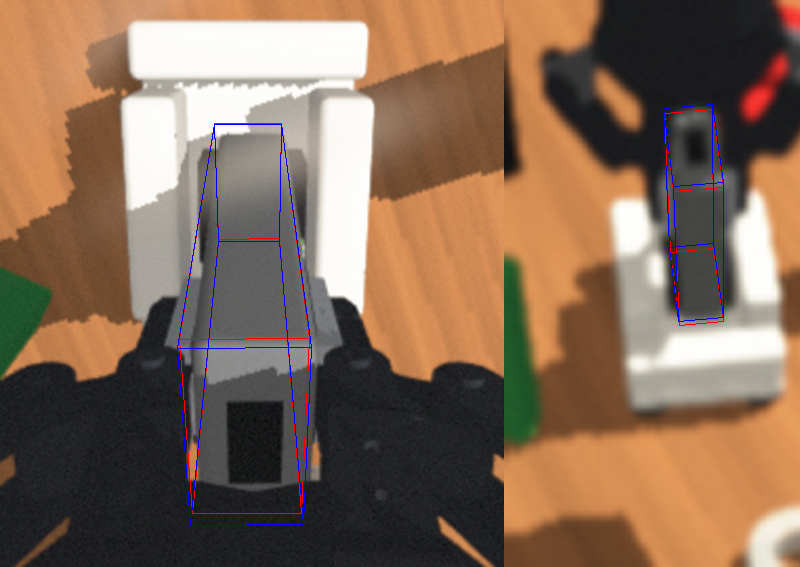

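```bash
sed -i 's/^    s=snapshot(n);/    s=snapshot(n);cv2.imwrite(f"pics\/raw_{name}_{n}.png",s["color"]);/' look.py
python3 look.py L5
python3 - <<'E'
import cv2,numpy as np
a=cv2.imread("pics/L2.png")[60:380,640:760];b=cv2.imread("pics/L5.png")[60:380,640:760]
cv2.imwrite("pics/cmp.png",cv2.resize(np.hstack([a,b]),None,fx=1.8,fy=1.8))
E
```

```text
6.6167 [ 0.5089 -0.1532  0.0906] [  0.7 -12.8  -7.6] 0.021426651493683564
(567, 828, 3)
```

View pics/cmp.png

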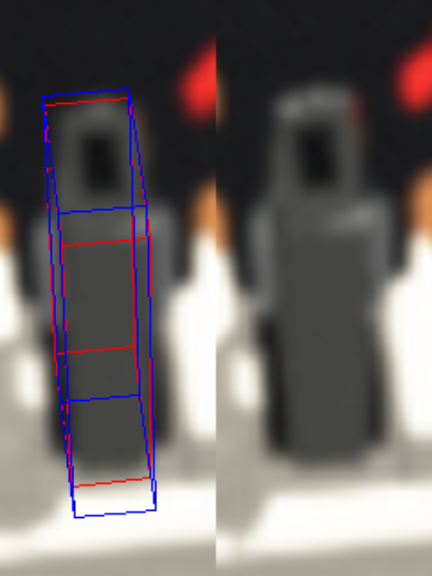

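```bash
python3 -m jog '[{"dx":0.005,"dy":0,"dz":-0.0005,"twist":0,"gripper":1},{"dx":0.010,"dy":0,"dz":-0.001,"twist":0,"gripper":1},{"dx":0.015,"dy":0,"dz":-0.0015,"twist":0,"gripper":1},{"dx":0.020,"dy":0,"dz":-0.002,"twist":0,"gripper":1},{"dx":0.025,"dy":0,"dz":-0.002,"twist":0,"gripper":1},{"dx":0.030,"dy":0,"dz":-0.002,"twist":0,"gripper":1},{"dx":0.035,"dy":0,"dz":-0.002,"twist":0,"gripper":1},{"dx":0.037,"dy":0,"dz":-0.002,"twist":0,"gripper":1}]';python3 look.py L6 -11,0,6 -6,-5,6
```

```text
t: 7.38
tcp_pos: [0.4995, -0.1829, 0.0926]
eef_rot: [-0.577, 0.817, 0.001, 0.003]
force: [5.6, 10.8, -8.5]
gripper_width: 0.0214
7.3833 [ 0.4995 -0.1829  0.0926] [ 5.6 10.8 -8.5] 0.021370312537783764
(567, 828, 3)
```

View pics/L6.png

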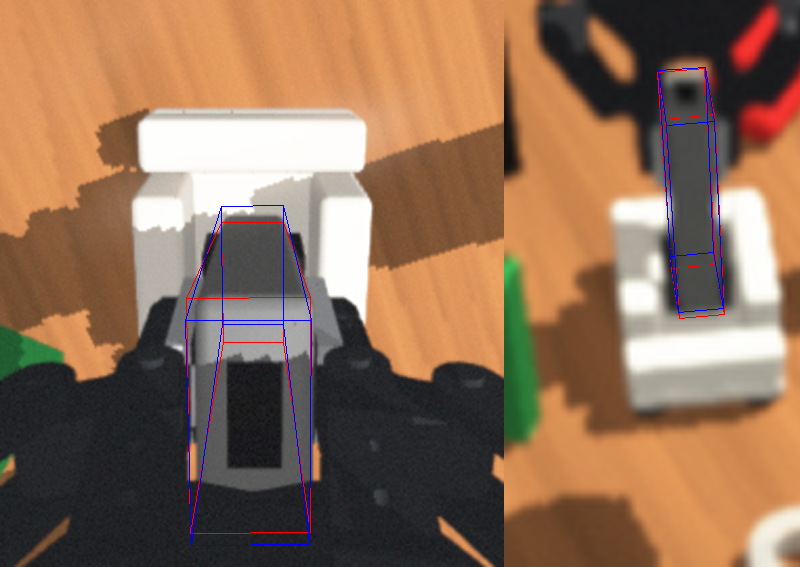

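```bash
python3 -m jog '[{"dx":-0.005,"dy":0,"dz":-0.0005,"twist":0,"gripper":1},{"dx":-0.010,"dy":0,"dz":-0.001,"twist":0,"gripper":1},{"dx":-0.015,"dy":0,"dz":-0.0015,"twist":0,"gripper":1},{"dx":-0.020,"dy":0,"dz":-0.002,"twist":0,"gripper":1},{"dx":-0.025,"dy":0,"dz":-0.0025,"twist":0,"gripper":1},{"dx":-0.030,"dy":0,"dz":-0.0025,"twist":0,"gripper":1},{"dx":-0.035,"dy":0,"dz":-0.0025,"twist":0,"gripper":1},{"dx":-0.037,"dy":0,"dz":-0.0025,"twist":0,"gripper":1}]';python3 -m jog '[{"dx":0.005,"dy":0,"dz":-0.0005,"twist":0,"gripper":1},{"dx":0.010,"dy":0,"dz":-0.001,"twist":0,"gripper":1},{"dx":0.015,"dy":0,"dz":-0.0015,"twist":0,"gripper":1},{"dx":0.020,"dy":0,"dz":-0.002,"twist":0,"gripper":1},{"dx":0.025,"dy":0,"dz":-0.0025,"twist":0,"gripper":1},{"dx":0.030,"dy":0,"dz":-0.0025,"twist":0,"gripper":1},{"dx":0.035,"dy":0,"dz":-0.0025,"twist":0,"gripper":1},{"dx":0.036,"dy":0,"dz":-0.0025,"twist":0,"gripper":1}]'; python3 look.py L7 -11,0,10 -6,-5,10
```

```text
t: 8.15
tcp_pos: [0.5089, -0.153, 0.0953]
eef_rot: [-0.578, 0.816, -0.0, -0.003]
force: [3.2, -13.5, -9.6]
gripper_width: 0.0212
t: 8.82
tcp_pos: [0.4997, -0.182, 0.0975]
eef_rot: [-0.577, 0.817, 0.001, 0.003]
force: [7.5, 12.2, -8.9]
gripper_width: 0.0212
8.8167 [ 0.4997 -0.182   0.0975] [ 7.5 12.2 -8.9] 0.021199413280136508
(567, 828, 3)
```

View pics/L7.png

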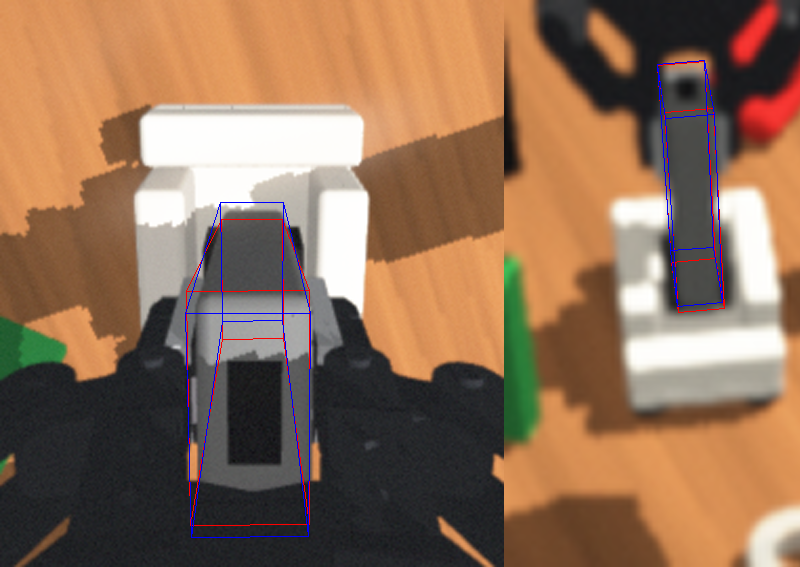

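```bash
python3 -m jog '[{"dx":-0.005,"dy":-0.001,"dz":-0.0005,"twist":0,"gripper":1},{"dx":-0.010,"dy":-0.001,"dz":-0.001,"twist":0,"gripper":1},{"dx":-0.015,"dy":-0.001,"dz":-0.0015,"twist":0,"gripper":1},{"dx":-0.020,"dy":-0.001,"dz":-0.002,"twist":0,"gripper":1},{"dx":-0.025,"dy":-0.001,"dz":-0.0025,"twist":0,"gripper":1},{"dx":-0.030,"dy":-0.001,"dz":-0.0025,"twist":0,"gripper":1},{"dx":-0.035,"dy":-0.001,"dz":-0.0025,"twist":0,"gripper":1},{"dx":-0.037,"dy":-0.001,"dz":-0.0025,"twist":0,"gripper":1}]';python3 -m jog '[{"dx":0.005,"dy":0,"dz":-0.0005,"twist":0,"gripper":1},{"dx":0.010,"dy":0,"dz":-0.001,"twist":0,"gripper":1},{"dx":0.015,"dy":0,"dz":-0.0015,"twist":0,"gripper":1},{"dx":0.020,"dy":0,"dz":-0.002,"twist":0,"gripper":1},{"dx":0.025,"dy":0,"dz":-0.0025,"twist":0,"gripper":1},{"dx":0.030,"dy":0,"dz":-0.0025,"twist":0,"gripper":1},{"dx":0.035,"dy":0,"dz":-0.0025,"twist":0,"gripper":1},{"dx":0.037,"dy":0,"dz":-0.0025,"twist":0,"gripper":1}]'; python3 look.py L8 -11,0,15 -6,-5,15
```

```text
t: 9.58
tcp_pos: [0.5094, -0.1523, 0.0999]
eef_rot: [-0.578, 0.816, 0.0, -0.004]
force: [1.0, -14.9, -10.8]
gripper_width: 0.0214
t: 10.25
tcp_pos: [0.5, -0.1823, 0.1025]
eef_rot: [-0.577, 0.817, 0.001, 0.002]
force: [6.3, 11.7, -10.0]
gripper_width: 0.0215
10.25 [ 0.5    -0.1823  0.1025] [  6.3  11.7 -10. ] 0.02152633473361895
(567, 828, 3)
```

View pics/L8.png

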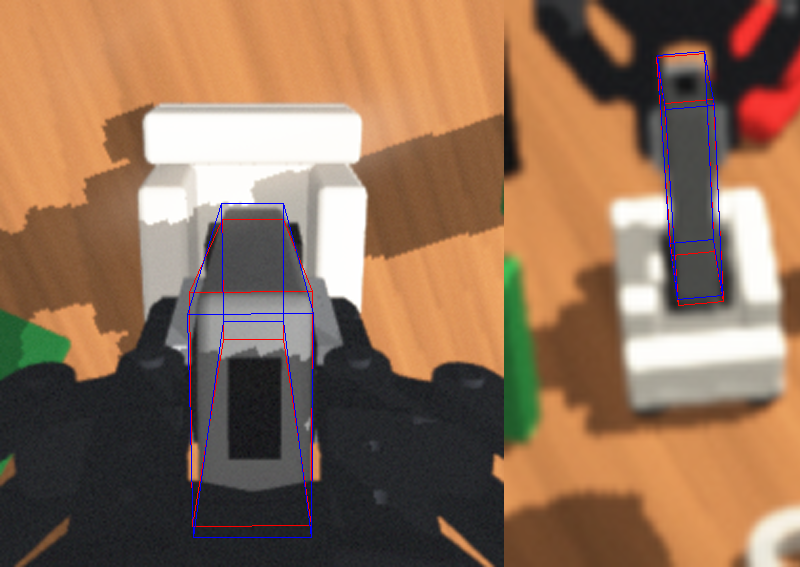

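```bash
python3 -m jog '[{"dx":-0.005,"dy":0,"dz":-0.0002,"twist":0,"gripper":1},{"dx":-0.010,"dy":0,"dz":-0.0005,"twist":0,"gripper":1},{"dx":-0.015,"dy":0,"dz":-0.001,"twist":0,"gripper":1},{"dx":-0.020,"dy":0,"dz":-0.0015,"twist":0,"gripper":1},{"dx":-0.025,"dy":0,"dz":-0.0015,"twist":0,"gripper":1},{"dx":-0.030,"dy":0,"dz":-0.0015,"twist":0,"gripper":1},{"dx":-0.035,"dy":0,"dz":-0.0015,"twist":0,"gripper":1},{"dx":-0.038,"dy":0,"dz":-0.0015,"twist":0,"gripper":1}]';python3 -m jog '[{"dx":0.005,"dy":0,"dz":-0.0003,"twist":0,"gripper":1},{"dx":0.010,"dy":0,"dz":-0.0008,"twist":0,"gripper":1},{"dx":0.015,"dy":0,"dz":-0.0013,"twist":0,"gripper":1},{"dx":0.020,"dy":0,"dz":-0.0018,"twist":0,"gripper":1},{"dx":0.025,"dy":0,"dz":-0.002,"twist":0,"gripper":1},{"dx":0.030,"dy":0,"dz":-0.002,"twist":0,"gripper":1},{"dx":0.035,"dy":0,"dz":-0.002,"twist":0,"gripper":1},{"dx":0.038,"dy":0,"dz":-0.002,"twist":0,"gripper":1}]'; python3 look.py L9 -11,0,15 -11,0,19
```

```text
t: 11.02
tcp_pos: [0.5098, -0.1514, 0.1044]
eef_rot: [-0.578, 0.816, 0.0, -0.004]
force: [0.6, -11.5, -9.9]
gripper_width: 0.0215
t: 11.68
tcp_pos: [0.5002, -0.1824, 0.1066]
eef_rot: [-0.577, 0.817, 0.001, 0.002]
force: [4.5, 9.9, -8.0]
gripper_width: 0.0216
11.6833 [ 0.5002 -0.1824  0.1066] [ 4.5  9.9 -8. ] 0.02163973162041822
(567, 828, 3)
```

View pics/L9.png

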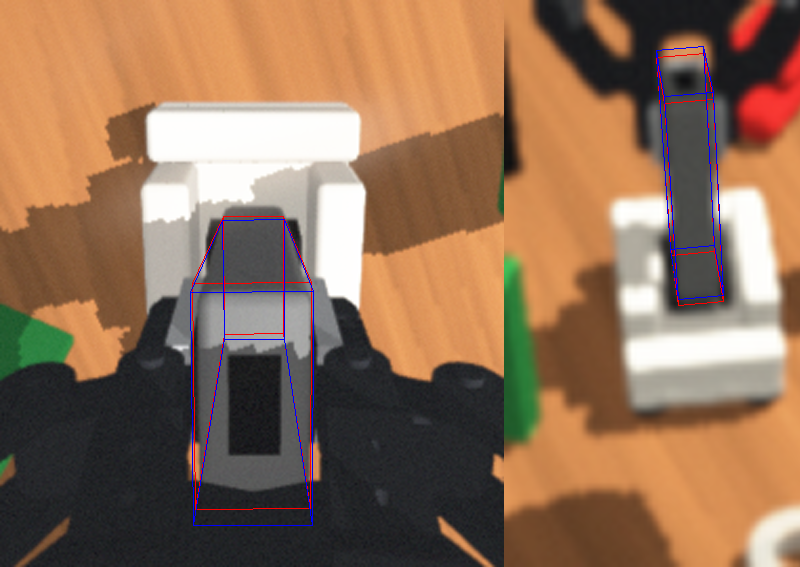

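```bash
python3 -m jog '[{"dx":-0.005,"dy":0,"dz":-0.0002,"twist":0,"gripper":1},{"dx":-0.010,"dy":0,"dz":-0.0005,"twist":0,"gripper":1},{"dx":-0.015,"dy":0,"dz":-0.001,"twist":0,"gripper":1},{"dx":-0.020,"dy":0,"dz":-0.0015,"twist":0,"gripper":1},{"dx":-0.025,"dy":0,"dz":-0.0018,"twist":0,"gripper":1},{"dx":-0.030,"dy":0,"dz":-0.0018,"twist":0,"gripper":1},{"dx":-0.035,"dy":0,"dz":-0.0018,"twist":0,"gripper":1},{"dx":-0.038,"dy":0,"dz":-0.0018,"twist":0,"gripper":1}]';python3 -m jog '[{"dx":0.005,"dy":0,"dz":-0.0003,"twist":0,"gripper":1},{"dx":0.010,"dy":0,"dz":-0.0008,"twist":0,"gripper":1},{"dx":0.015,"dy":0,"dz":-0.0013,"twist":0,"gripper":1},{"dx":0.020,"dy":0,"dz":-0.0018,"twist":0,"gripper":1},{"dx":0.025,"dy":0,"dz":-0.002,"twist":0,"gripper":1},{"dx":0.030,"dy":0,"dz":-0.002,"twist":0,"gripper":1},{"dx":0.035,"dy":0,"dz":-0.002,"twist":0,"gripper":1},{"dx":0.038,"dy":0,"dz":-0.002,"twist":0,"gripper":1}]'; python3 -m jog '[{"dx":-0.005,"dy":0,"dz":-0.0002,"twist":0,"gripper":1},{"dx":-0.010,"dy":0,"dz":-0.0005,"twist":0,"gripper":1},{"dx":-0.015,"dy":0,"dz":-0.001,"twist":0,"gripper":1},{"dx":-0.020,"dy":0,"dz":-0.0015,"twist":0,"gripper":1},{"dx":-0.025,"dy":0,"dz":-0.0018,"twist":0,"gripper":1},{"dx":-0.030,"dy":0,"dz":-0.0018,"twist":0,"gripper":1},{"dx":-0.035,"dy":0,"dz":-0.0018,"twist":0,"gripper":1},{"dx":-0.038,"dy":0,"dz":-0.0018,"twist":0,"gripper":1}]'; python3 look.py L10 11,0,18 11,0,24
```

```text
t: 12.45
tcp_pos: [0.5099, -0.1514, 0.1085]
eef_rot: [-0.578, 0.816, 0.0, -0.004]
force: [0.9, -11.8, -10.9]
gripper_width: 0.0215
t: 13.12
tcp_pos: [0.5002, -0.1825, 0.1106]
eef_rot: [-0.577, 0.817, 0.001, 0.002]
force: [4.9, 11.3, -8.6]
gripper_width: 0.0217
t: 13.78
tcp_pos: [0.51, -0.1513, 0.1124]
eef_rot: [-0.578, 0.816, 0.0, -0.004]
force: [0.6, -13.4, -8.1]
gripper_width: 0.0215
13.7833 [ 0.51   -0.1513  0.1124] [  0.6 -13.4  -8.1] 0.02147058689281432
(567, 828, 3)
```

View pics/L10.png

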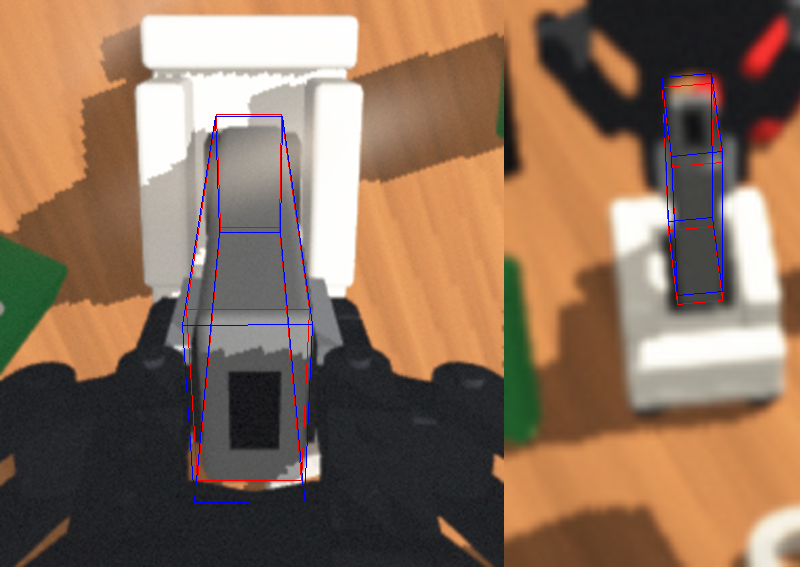

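```bash
python3 -m jog '[{"dx":0.005,"dy":0,"dz":-0.0002,"twist":0,"gripper":1},{"dx":0.010,"dy":0,"dz":-0.0005,"twist":0,"gripper":1},{"dx":0.015,"dy":0,"dz":-0.0005,"twist":0,"gripper":1},{"dx":0.020,"dy":0,"dz":0,"twist":0,"gripper":1},{"dx":0.021,"dy":0,"dz":0.001,"twist":0,"gripper":1},{"dx":0.020,"dy":0,"dz":0.001,"twist":0,"gripper":1}]'; python3 look.py L11 0,0,19
```

```text
t: 14.38
tcp_pos: [0.5067, -0.1666, 0.1137]
eef_rot: [-0.578, 0.816, -0.0, 0.002]
force: [0.2, 4.8, 1.3]
gripper_width: 0.0211
14.3833 [ 0.5067 -0.1666  0.1137] [0.2 4.8 1.3] 0.021072088552701054
(567, 828, 3)
```

View pics/L11.png

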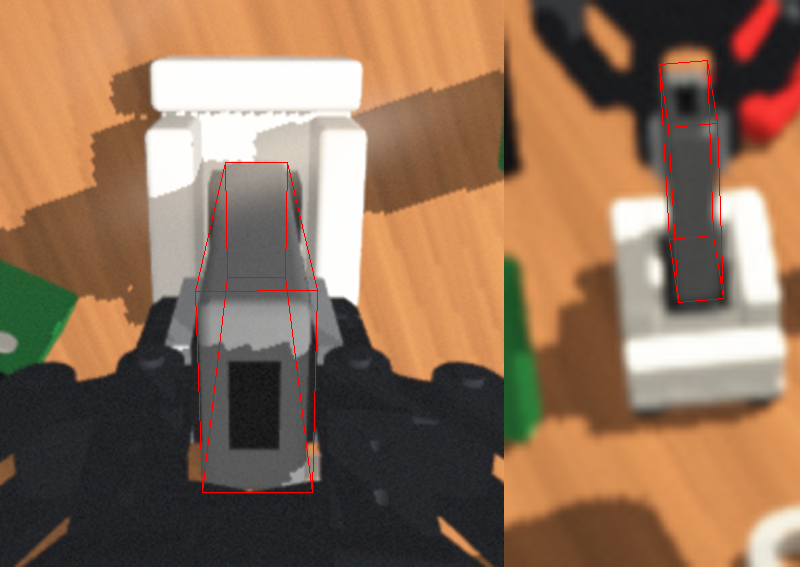

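```bash
python3 -m jog '[{"dx":0,"dy":0,"dz":0,"twist":0,"gripper":0.5},{"dx":0,"dy":0,"dz":0,"twist":0,"gripper":0.5},{"dx":0,"dy":0,"dz":0.004,"twist":0,"gripper":0.5},{"dx":0,"dy":0,"dz":0.010,"twist":0,"gripper":0.5},{"dx":0,"dy":0,"dz":0.010,"twist":0,"gripper":0.5},{"dx":0,"dy":0,"dz":0.010,"twist":0,"gripper":0.8},{"dx":0,"dy":0,"dz":0.010,"twist":0,"gripper":1},{"dx":0,"dy":0,"dz":0.010,"twist":0,"gripper":1}]';python3 -m jog '[{"dx":0,"dy":0,"dz":0,"twist":0,"gripper":1},{"dx":0,"dy":0,"dz":0,"twist":0,"gripper":1}]'; python3 look.py L12 0,0,19
```

```text
t: 15.15
tcp_pos: [0.5055, -0.168, 0.1018]
eef_rot: [-0.578, 0.816, 0.0, -0.0]
force: [-0.1, 0.2, -1.4]
gripper_width: 0.0213
t: 15.32
tcp_pos: [0.5055, -0.168, 0.1018]
eef_rot: [-0.578, 0.816, 0.0, -0.0]
force: [0.3, -1.7, -2.2]
gripper_width: 0.0214
15.3167 [ 0.5055 -0.168   0.1018] [ 0.3 -1.7 -2.2] 0.021391525625858943
(567, 828, 3)
```

View pics/L12.png

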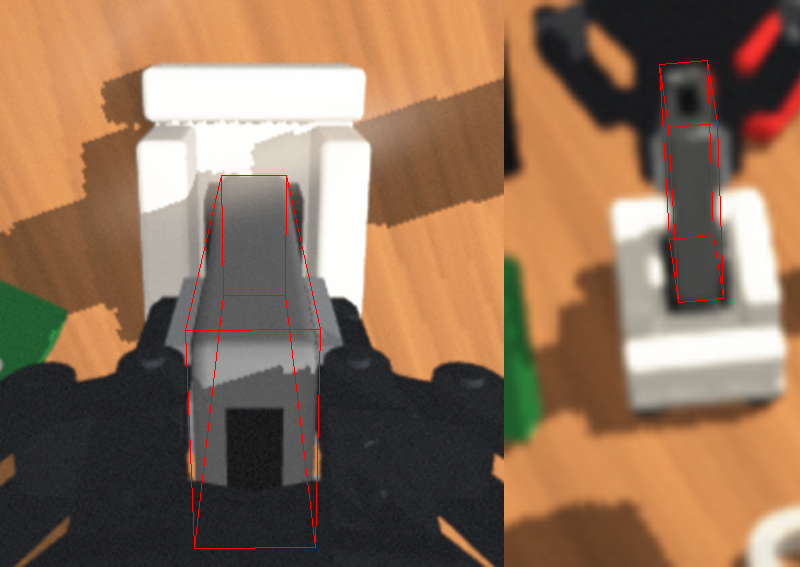

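```bash
python3 -m jog '[{"dx":0.005,"dy":0,"dz":-0.0005,"twist":0,"gripper":1},{"dx":0.010,"dy":0,"dz":-0.001,"twist":0,"gripper":1},{"dx":0.015,"dy":0,"dz":-0.001,"twist":0,"gripper":1},{"dx":0.019,"dy":0,"dz":-0.001,"twist":0,"gripper":1}]'; python3 -m jog '[{"dx":-0.005,"dy":0,"dz":-0.0002,"twist":0,"gripper":1},{"dx":-0.010,"dy":0,"dz":-0.0005,"twist":0,"gripper":1},{"dx":-0.015,"dy":0,"dz":-0.001,"twist":0,"gripper":1},{"dx":-0.020,"dy":0,"dz":-0.0015,"twist":0,"gripper":1},{"dx":-0.025,"dy":0,"dz":-0.002,"twist":0,"gripper":1},{"dx":-0.030,"dy":0,"dz":-0.002,"twist":0,"gripper":1},{"dx":-0.035,"dy":0,"dz":-0.002,"twist":0,"gripper":1},{"dx":-0.038,"dy":0,"dz":-0.002,"twist":0,"gripper":1}]';python3 -m jog '[{"dx":0.005,"dy":0,"dz":-0.0003,"twist":0,"gripper":1},{"dx":0.010,"dy":0,"dz":-0.0008,"twist":0,"gripper":1},{"dx":0.015,"dy":0,"dz":-0.0013,"twist":0,"gripper":1},{"dx":0.020,"dy":0,"dz":-0.0018,"twist":0,"gripper":1},{"dx":0.025,"dy":0,"dz":-0.002,"twist":0,"gripper":1},{"dx":0.030,"dy":0,"dz":-0.002,"twist":0,"gripper":1},{"dx":0.035,"dy":0,"dz":-0.002,"twist":0,"gripper":1},{"dx":0.038,"dy":0,"dz":-0.002,"twist":0,"gripper":1}]'; python3 look.py L13 -11,0,19 -11,0,23
```

```text
t: 15.75
tcp_pos: [0.5004, -0.183, 0.1017]
eef_rot: [-0.577, 0.817, 0.001, 0.003]
force: [3.8, 11.8, -7.7]
gripper_width: 0.0212
t: 16.42
tcp_pos: [0.5099, -0.1522, 0.1037]
eef_rot: [-0.578, 0.816, 0.0, -0.003]
force: [-1.4, -12.9, -10.3]
gripper_width: 0.0214
t: 17.08
tcp_pos: [0.5002, -0.1831, 0.1057]
eef_rot: [-0.577, 0.817, 0.001, 0.002]
force: [4.6, 11.4, -9.7]
gripper_width: 0.0211
17.0833 [ 0.5002 -0.1831  0.1057] [ 4.6 11.4 -9.7] 0.021095922773240364
(567, 828, 3)
```

View pics/L13.png

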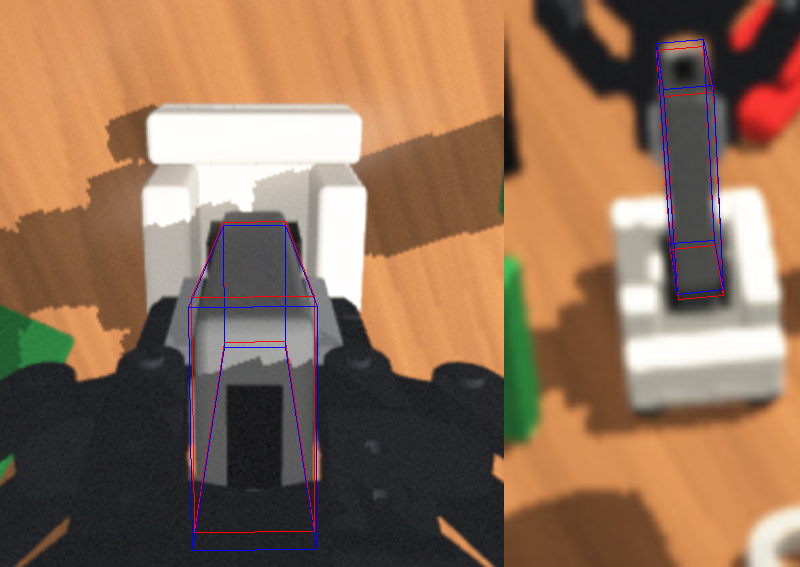

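Working steadily; two more full swings.

```bash
python3 -m jog '[{"dx":-0.005,"dy":0,"dz":-0.0002,"twist":0,"gripper":1},{"dx":-0.010,"dy":0,"dz":-0.0005,"twist":0,"gripper":1},{"dx":-0.015,"dy":0,"dz":-0.001,"twist":0,"gripper":1},{"dx":-0.020,"dy":0,"dz":-0.0015,"twist":0,"gripper":1},{"dx":-0.025,"dy":0,"dz":-0.002,"twist":0,"gripper":1},{"dx":-0.030,"dy":0,"dz":-0.002,"twist":0,"gripper":1},{"dx":-0.035,"dy":0,"dz":-0.002,"twist":0,"gripper":1},{"dx":-0.038,"dy":0,"dz":-0.002,"twist":0,"gripper":1}]';python3 -m jog '[{"dx":0.005,"dy":0,"dz":-0.0003,"twist":0,"gripper":1},{"dx":0.010,"dy":0,"dz":-0.0008,"twist":0,"gripper":1},{"dx":0.015,"dy":0,"dz":-0.0013,"twist":0,"gripper":1},{"dx":0.020,"dy":0,"dz":-0.0018,"twist":0,"gripper":1},{"dx":0.025,"dy":0,"dz":-0.002,"twist":0,"gripper":1},{"dx":0.030,"dy":0,"dz":-0.002,"twist":0,"gripper":1},{"dx":0.035,"dy":0,"dz":-0.002,"twist":0,"gripper":1},{"dx":0.038,"dy":0,"dz":-0.002,"twist":0,"gripper":1}]'
python3 -m jog '[{"dx":-0.005,"dy":0,"dz":-0.0002,"twist":0,"gripper":1},{"dx":-0.010,"dy":0,"dz":-0.0005,"twist":0,"gripper":1},{"dx":-0.015,"dy":0,"dz":-0.001,"twist":0,"gripper":1},{"dx":-0.020,"dy":0,"dz":-0.0015,"twist":0,"gripper":1},{"dx":-0.025,"dy":0,"dz":-0.002,"twist":0,"gripper":1},{"dx":-0.030,"dy":0,"dz":-0.002,"twist":0,"gripper":1},{"dx":-0.035,"dy":0,"dz":-0.002,"twist":0,"gripper":1},{"dx":-0.038,"dy":0,"dz":-0.002,"twist":0,"gripper":1}]'; python3 look.py L14 11,0,22 11,0,27
```

```text
t: 17.85
tcp_pos: [0.5099, -0.1522, 0.1079]
eef_rot: [-0.578, 0.816, 0.0, -0.003]
force: [-0.1, -13.2, -11.1]
gripper_width: 0.0217
t: 18.52
tcp_pos: [0.5001, -0.1832, 0.1099]
eef_rot: [-0.577, 0.817, 0.001, 0.002]
force: [4.7, 11.4, -10.1]
gripper_width: 0.0215
t: 19.18
tcp_pos: [0.5099, -0.1521, 0.1121]
eef_rot: [-0.578, 0.816, 0.0, -0.003]
force: [-0.7, -12.9, -10.9]
gripper_width: 0.0216
19.1833 [ 0.5099 -0.1521  0.1121] [ -0.7 -12.9 -10.9] 0.021614105862086775
(567, 828, 3)
```

View pics/L14.png

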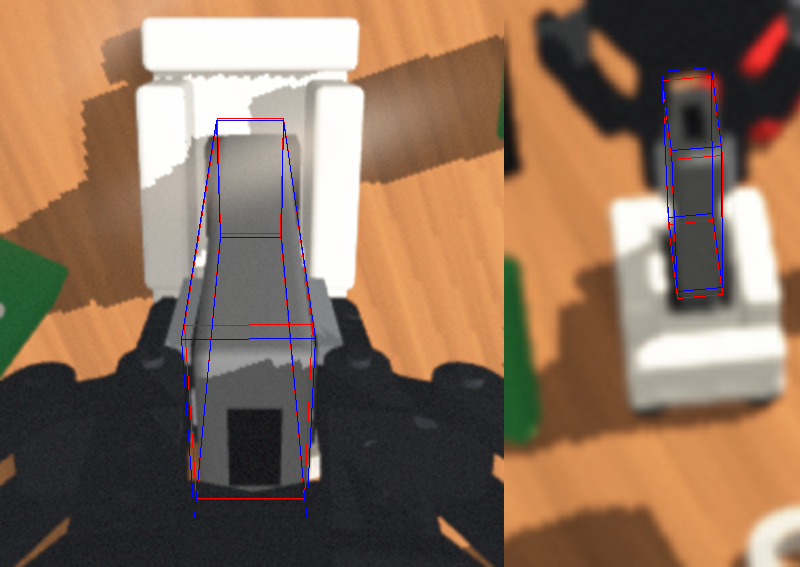

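```bash
python3 -m jog '[{"dx":0.005,"dy":0,"dz":-0.0003,"twist":0,"gripper":1},{"dx":0.010,"dy":0,"dz":-0.0008,"twist":0,"gripper":1},{"dx":0.015,"dy":0,"dz":-0.0013,"twist":0,"gripper":1},{"dx":0.020,"dy":0,"dz":-0.0018,"twist":0,"gripper":1},{"dx":0.025,"dy":0,"dz":-0.002,"twist":0,"gripper":1},{"dx":0.030,"dy":0,"dz":-0.002,"twist":0,"gripper":1},{"dx":0.035,"dy":0,"dz":-0.002,"twist":0,"gripper":1},{"dx":0.038,"dy":0,"dz":-0.002,"twist":0,"gripper":1}]'
python3 -m jog '[{"dx":-0.005,"dy":0,"dz":-0.0002,"twist":0,"gripper":1},{"dx":-0.010,"dy":0,"dz":-0.0005,"twist":0,"gripper":1},{"dx":-0.015,"dy":0,"dz":-0.001,"twist":0,"gripper":1},{"dx":-0.020,"dy":0,"dz":-0.0015,"twist":0,"gripper":1},{"dx":-0.025,"dy":0,"dz":-0.002,"twist":0,"gripper":1},{"dx":-0.030,"dy":0,"dz":-0.002,"twist":0,"gripper":1},{"dx":-0.035,"dy":0,"dz":-0.002,"twist":0,"gripper":1},{"dx":-0.038,"dy":0,"dz":-0.002,"twist":0,"gripper":1}]'; python3 look.py L15 11,0,22 11,0,27
```

```text
t: 19.95
tcp_pos: [0.5001, -0.1834, 0.1142]
eef_rot: [-0.577, 0.817, 0.001, 0.002]
force: [4.3, 11.3, -9.2]
gripper_width: 0.0217
t: 20.62
tcp_pos: [0.5102, -0.1519, 0.1164]
eef_rot: [-0.578, 0.816, -0.0, -0.003]
force: [1.3, -10.5, -11.1]
gripper_width: 0.0215
20.6167 [ 0.5102 -0.1519  0.1164] [  1.3 -10.5 -11.1] 0.021450634970426933
(567, 828, 3)
```

View pics/L15.png

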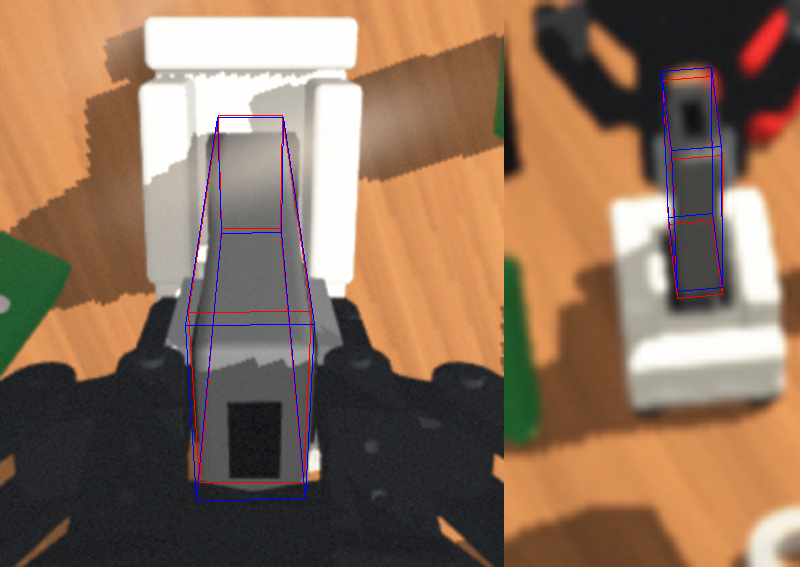

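```bash
ls pics/raw*scene*; python3 - <<'E'
import cv2,numpy as np
for n in ("L5","L10","L14","L15","L6","L7","L8","L9","L13"):
    g=cv2.cvtColor(cv2.imread(f"pics/raw_{n}_scene.png"),cv2.COLOR_BGR2GRAY).astype(float)
    w=g[120:146,292:308]
    # search blob: darkest smooth spot surrounded by mid-gray in expected column range
    b=cv2.GaussianBlur(g,(0,0),1.2)
    sub=b[125:146,295:305]; r,c=np.unravel_index(sub.argmin(),sub.shape); r+=125;c+=295
    p=g[r-4:r+5,c-3:c+4]; k=np.clip(70-p,0,None); yy,xx=np.mgrid[r-4:r+5,c-3:c+4]
    print(n,r,c,round(b[r,c],1),round((k*yy).sum()/k.sum(),2),round((k*xx).sum()/k.sum(),2))
E
```

```text
pics/raw_L10_scene.png
pics/raw_L11_scene.png
pics/raw_L12_scene.png
pics/raw_L13_scene.png
pics/raw_L14_scene.png
pics/raw_L15_scene.png
pics/raw_L5_scene.png
pics/raw_L6_scene.png
pics/raw_L7_scene.png
pics/raw_L8_scene.png
pics/raw_L9_scene.png
L5 132 295 26.0 131.71 294.82
L10 125 295 26.4 124.72 294.84
L14 125 295 26.3 124.64 294.83
L15 125 295 28.6 124.32 294.64
L6 125 304 34.0 124.35 304.28
L7 132 304 39.3 131.58 305.39
L8 131 304 37.4 130.38 305.33
L9 129 304 36.1 128.75 305.31
L13 129 304 36.3 128.55 305.3
```

```bash
python3 - <<'E'
import cv2,numpy as np
a=[cv2.resize(cv2.imread(f"pics/raw_{n}_scene.png")[118:178,286:314],None,fx=7,fy=9.5,interpolation=cv2.INTER_CUBIC) for n in ("L5","L10","L14","L15")]
for i in a:
    for y in range(0,570,38): cv2.line(i,(0,y),(6,y),(255,255,255),1)
cv2.imwrite("pics/cmp2.png",np.clip(np.hstack(a).astype(float)*1.5,0,255))
E
```

```text
[ WARN:0@0.090] global loadsave.cpp:1063 imwrite_ Unsupported depth image for selected encoder is fallbacked to CV_8U.
```

View pics/cmp2.png

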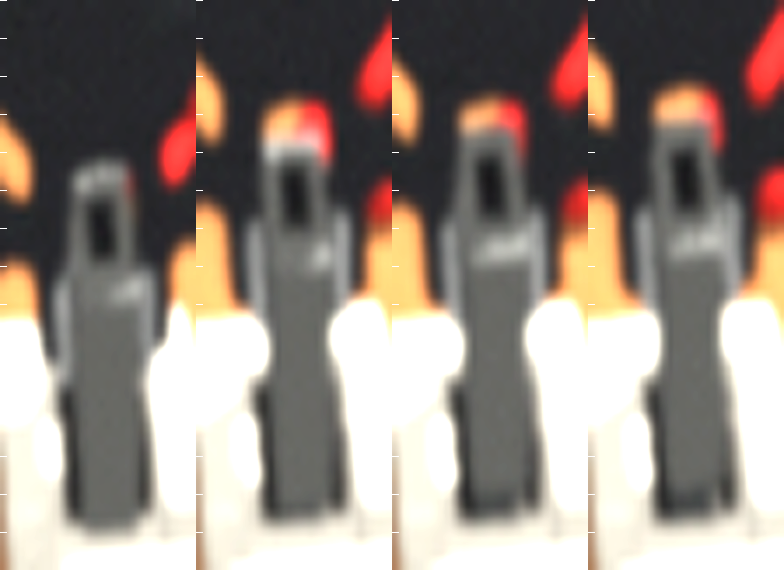

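```bash
python3 -m jog '[{"dx":0.005,"dy":0,"dz":-0.0003,"twist":0,"gripper":1},{"dx":0.010,"dy":0,"dz":-0.0008,"twist":0,"gripper":1},{"dx":0.015,"dy":0,"dz":-0.0013,"twist":0,"gripper":1},{"dx":0.020,"dy":0,"dz":-0.0018,"twist":0,"gripper":1},{"dx":0.025,"dy":0,"dz":-0.002,"twist":0,"gripper":1},{"dx":0.030,"dy":0,"dz":-0.002,"twist":0,"gripper":1},{"dx":0.035,"dy":0,"dz":-0.002,"twist":0,"gripper":1},{"dx":0.038,"dy":0,"dz":-0.002,"twist":0,"gripper":1}]'
python3 -m jog '[{"dx":-0.005,"dy":0,"dz":-0.0002,"twist":0,"gripper":1},{"dx":-0.010,"dy":0,"dz":-0.0005,"twist":0,"gripper":1},{"dx":-0.015,"dy":0,"dz":-0.001,"twist":0,"gripper":1},{"dx":-0.018,"dy":0,"dz":-0.0015,"twist":0,"gripper":1},{"dx":-0.020,"dy":0,"dz":-0.0015,"twist":0,"gripper":1}]'; python3 look.py L16 0,0,27
```

```text
t: 21.38
tcp_pos: [0.5, -0.1836, 0.1184]
eef_rot: [-0.577, 0.817, 0.001, 0.002]
force: [3.9, 10.2, -10.8]
gripper_width: 0.0212
t: 21.8
tcp_pos: [0.5047, -0.1686, 0.1204]
eef_rot: [-0.578, 0.816, -0.0, -0.002]
force: [0.3, -9.4, -9.6]
gripper_width: 0.0214
21.8 [ 0.5047 -0.1686  0.1204] [ 0.3 -9.4 -9.6] 0.021363589719132933
(567, 828, 3)
```

View pics/L16.png

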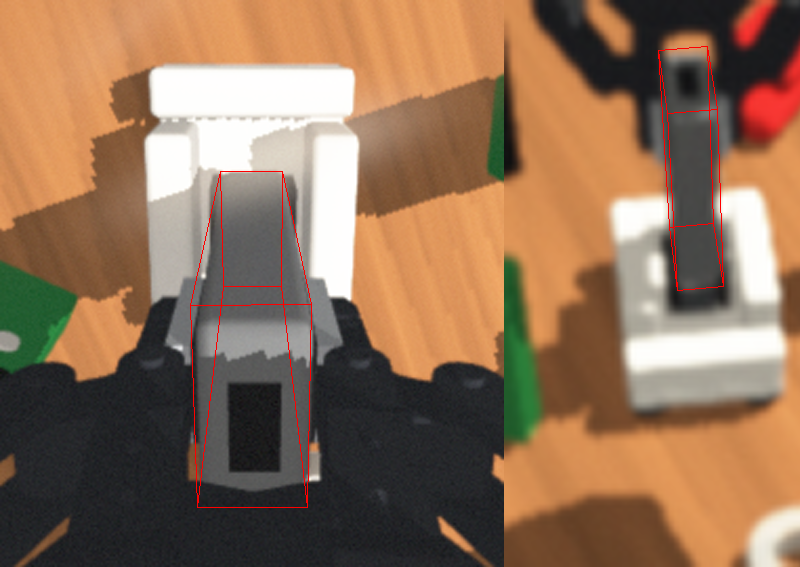

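```bash
python3 -m jog '[{"dx":-0.004,"dy":0,"dz":-0.0003,"twist":0,"gripper":1},{"dx":-0.008,"dy":0,"dz":-0.0008,"twist":0,"gripper":1},{"dx":-0.011,"dy":0,"dz":-0.001,"twist":0,"gripper":1},{"dx":-0.007,"dy":0,"dz":-0.001,"twist":0,"gripper":1},{"dx":-0.003,"dy":0,"dz":-0.0015,"twist":0,"gripper":1},{"dx":0.001,"dy":0,"dz":-0.002,"twist":0,"gripper":1},{"dx":0.005,"dy":0,"dz":-0.0025,"twist":0,"gripper":1},{"dx":0.009,"dy":0,"dz":-0.003,"twist":0,"gripper":1}]'
python3 -m jog '[{"dx":0.004,"dy":0,"dz":-0.0003,"twist":0,"gripper":1},{"dx":0.005,"dy":0,"dz":-0.0005,"twist":0,"gripper":1},{"dx":0.001,"dy":0,"dz":-0.001,"twist":0,"gripper":1},{"dx":-0.003,"dy":0,"dz":-0.0015,"twist":0,"gripper":1},{"dx":-0.007,"dy":0,"dz":-0.002,"twist":0,"gripper":1},{"dx":-0.010,"dy":0,"dz":-0.0025,"twist":0,"gripper":1}]'; python3 look.py L17 0,0,29
```

```text
t: 22.57
tcp_pos: [0.5037, -0.1738, 0.1229]
eef_rot: [-0.578, 0.816, 0.0, 0.002]
force: [-4.9, 1.0, 0.9]
gripper_width: 0.0211
t: 23.07
tcp_pos: [0.5065, -0.1655, 0.1263]
eef_rot: [-0.578, 0.816, -0.0, 0.0]
force: [0.3, -0.1, -1.3]
gripper_width: 0.0213
23.0667 [ 0.5065 -0.1655  0.1263] [ 0.3 -0.1 -1.3] 0.021253091744790464
(567, 828, 3)
```

View pics/L17.png

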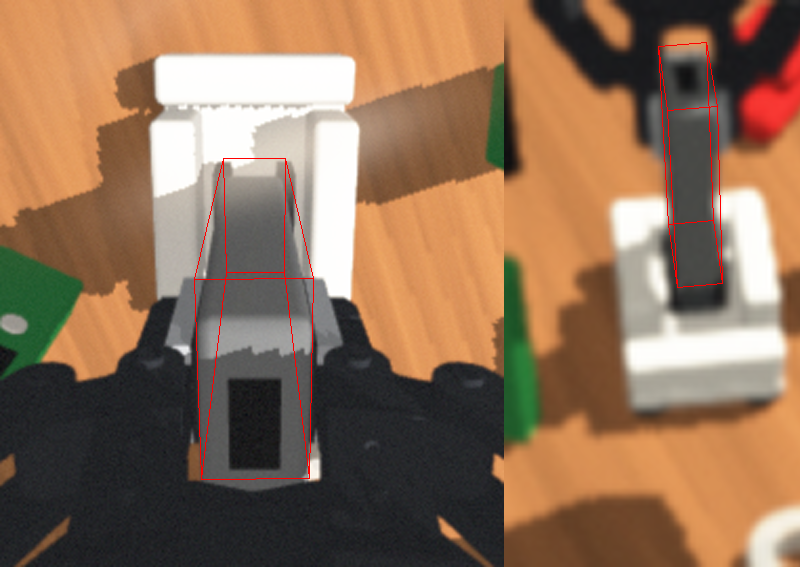

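```bash
python3 -m jog '[{"dx":0,"dy":0,"dz":-0.003,"twist":0,"gripper":1},{"dx":0,"dy":0,"dz":-0.007,"twist":0,"gripper":1},{"dx":0,"dy":0,"dz":-0.012,"twist":0,"gripper":1},{"dx":0.001,"dy":0,"dz":-0.017,"twist":0,"gripper":1},{"dx":0.001,"dy":0,"dz":-0.021,"twist":0,"gripper":1},{"dx":0.001,"dy":0,"dz":-0.023,"twist":0,"gripper":1},{"dx":0.001,"dy":0,"dz":-0.023,"twist":0,"gripper":1},{"dx":0.001,"dy":0,"dz":-0.023,"twist":0,"gripper":1}]'; python3 look.py L18 0,0,50 -6,0,50
python3 - <<'E'
from station import snapshot
from h import *
s=snapshot("top");off=(340,160);k=6
im=cv2.resize(s["color"][160:255,340:460],None,fx=k,fy=k,interpolation=cv2.INTER_CUBIC);drawlean(s,im,k,off,0,0,.05,(0,0,255));cv2.imwrite("pics/t18.png",im)
s=snapshot("scene");cv2.imwrite("pics/sc18.png",s["color"])
E
```

```text
t: 23.83
tcp_pos: [0.5059, -0.1669, 0.149]
eef_rot: [-0.578, 0.816, -0.0, 0.0]
force: [-0.1, 0.1, -1.3]
gripper_width: 0.0216
23.8333 [ 0.5059 -0.1669  0.149 ] [-0.1  0.1 -1.3] 0.021567757691085723
(567, 828, 3)
```

View pics/L18.png

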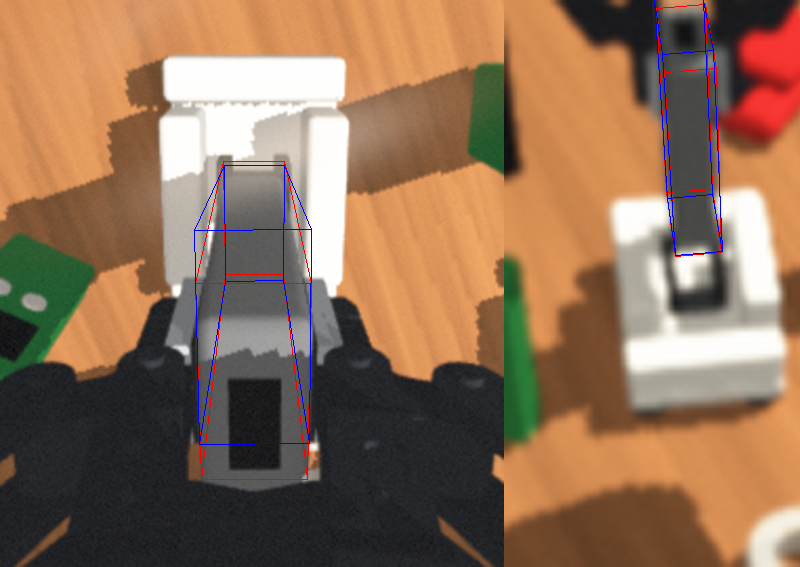

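View pics/t18.png

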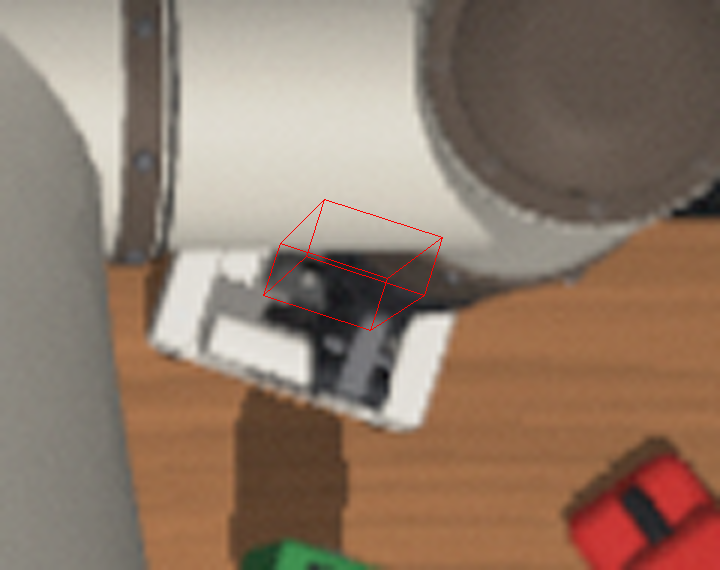

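View pics/sc18.png

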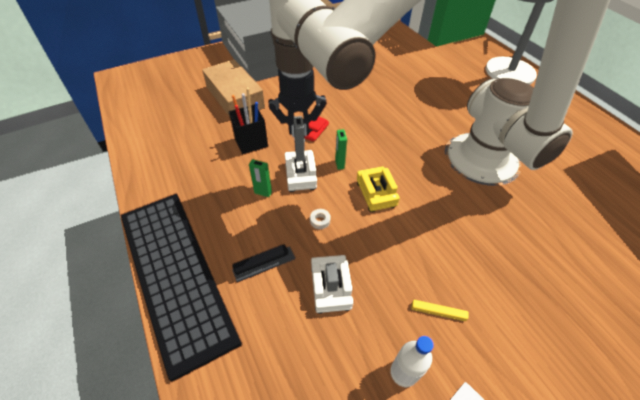

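```bash
python3 - <<'E'
import h
from h import *
from station import snapshot
s=snapshot("wrist");t=snapshot("scene")
k=2.1
def dl(q,im,k,off,th,rise,col):
    P=leanbox(.5053,-.1678,np.radians(-19.2),np.radians(th),.001,rise,pz=.169-rise)
    p=((proj(q,P)+.5-np.array(off))*k).round().astype(int)
    cv2.polylines(im,[p[:4]],True,col,1);cv2.polylines(im,[p[4:]],True,col,1)
    for i in range(4): cv2.line(im,tuple(map(int,p[i])),tuple(map(int,p[i+4])),col,1)
out=[]
off=(285,160)
W=cv2.resize(s["color"][160:345,285:355],None,fx=3.1,fy=3.1,interpolation=cv2.INTER_CUBIC);W=np.clip(W*1.4,0,255).astype(np.uint8)
out.append(W.copy())
for th in(0,5):
    i=W.copy();dl(s,i,3.1,off,th,.047,(0,0,255));out.append(i)
im=np.hstack(out);cv2.imwrite("pics/lean1.png",im);print(im.shape)
off=(275,100);out=[];T=cv2.resize(t["color"][100:185,275:315],None,fx=6.5,fy=6.5,interpolation=cv2.INTER_CUBIC);T=np.clip(T*1.4,0,255).astype(np.uint8)
out.append(T.copy())
for th in(0,5):
    i=T.copy();dl(t,i,6.5,off,th,.047,(0,0,255));out.append(i)
im=np.hstack(out);cv2.imwrite("pics/lean2.png",im)
E
```

```text
(574, 651, 3)
```

View pics/lean1.png

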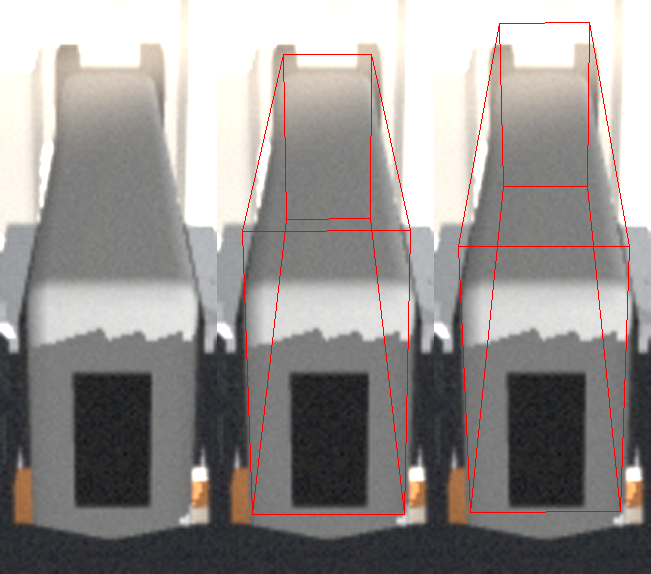

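View pics/lean2.png

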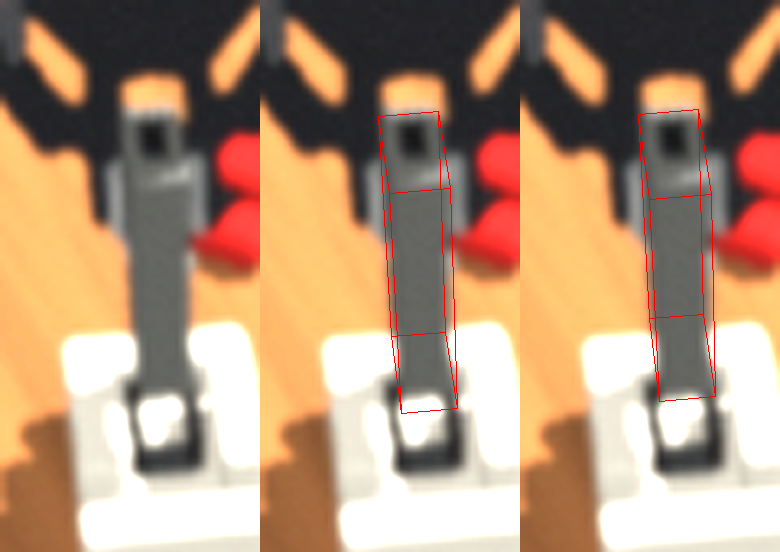

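```bash
python3 - <<'E'
from h import *
from station import snapshot
from scipy.optimize import least_squares
s=snapshot("wrist");t=snapshot("scene")
def pt(X,Y,z,th,sh,ri,sx):
    pz=.042;Z=z-pz;yaw=np.radians(-19.2)
    Y2=Y*np.cos(th)+Z*np.sin(th)+sh;Z2=-Y*np.sin(th)+Z*np.cos(th)+pz+ri;X=X+sx
    return np.array([.5053+np.cos(yaw)*X-np.sin(yaw)*Y2,-.1678+np.sin(yaw)*X+np.cos(yaw)*Y2,Z2])
w=lambda u,v:(u/3.1+285-.5,v/3.1+160-.5); c=lambda u,v:(u/6.5+275-.5,v/6.5+100-.5)
W=[((0,-.022,.136),w(113,285)),((0,-.022,.026),w(112,70)),((0,-.0103,.136),w(112,373)),((0,.0103,.136),w(112,507))]
S=[((0,0,.136),c(153,140)),((0,.022,.026),c(167,396)),((0,-.022,.136),c(150,113))]
for use in("W","WS"):
  def f(p):
    r=[]
    for P,o in W: r+=list(proj(s,pt(*P,*p))[0]-o)
    if "S" in use:
      for P,o in S: r+=list(proj(t,pt(*P,*p))[0]-o)
    return np.array(r)
  q=least_squares(f,[0,0,.047,0],x_scale=[.1,.01,.01,.01]);print(use,np.degrees(q.x[0]),q.x[1:],f(q.x).round(1))
  print("foot",pt(0,0,.026,*q.x),"top",pt(0,0,.136,*q.x))
E
```

```text
W 0.7323557253742364 [ 0.00311635  0.05607711 -0.00025567] [-0.3  0.5 -0.2 -0.   0.1 -0.7  0.4  0.3]
foot [ 0.50601616 -0.16496605  0.08207842] top [ 0.50647854 -0.16363827  0.19206943]
WS 0.9457573673669455 [ 0.00352841  0.05485998 -0.00024452] [-0.4  0.9 -0.2  0.1  0.1 -0.7  0.3 -0.3  0.2  0.1  0.4  0.7 -0.2 -1.7]
foot [ 0.5061426  -0.16463684  0.08086216] top [ 0.50673971 -0.16292219  0.19084717]
```

```bash
python3 -m jog '[{"dx":0,"dy":0,"dz":0.003,"twist":0,"gripper":1},{"dx":0,"dy":0,"dz":0.003,"twist":0,"gripper":1},{"dx":0,"dy":0,"dz":0.003,"twist":0,"gripper":1},{"dx":0,"dy":0,"dz":0.003,"twist":0,"gripper":1}]'; python3 look.py L19; python3 -c "
from station import job
print(job.hand_in())"
```

```text
t: 24.57
tcp_pos: [0.5059, -0.1669, 0.1458]
eef_rot: [-0.578, 0.816, 0.0, -0.0]
force: [-0.7, 0.0, -1.3]
gripper_width: 0.0212
24.5667 [ 0.5059 -0.1669  0.1458] [-0.7  0.  -1.3] 0.021150025187722563
(567, 828, 3)
the job is handed in; nothing more can be done
None
```

View pics/L19.png

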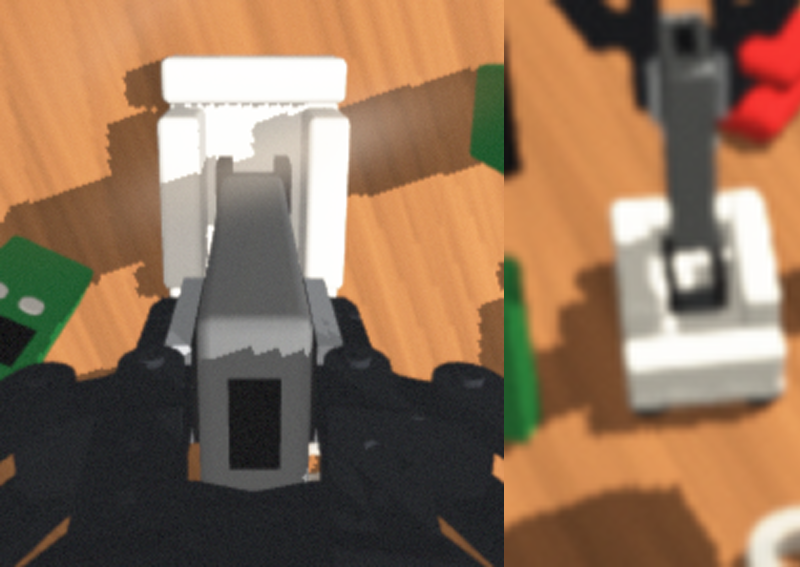

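The recorder came free of its dock, and I handed the job in at 24.6 s with the arm holding it upright about 2 cm above the dock.

**What I did:**
- **Grip:** I gripped across the thickness rather than the recommended width. The moves cannot tilt the tool, and this grip lets the recorder pivot between the pads.
- **Rocking:** I rocked it about ±15 mm at the grip along the slot, raising the tool about 2 mm per swing. The upward pull read at most about 11 N after each move, which puts the dock lift at roughly 1 mm or less. I had no direct reading of the lift.
- **Slip:** The recorder slipped several mm down in the fingers while rocking. I re-gripped it once, about 10 mm lower, while the dock still held it.

**Last checks:**
- **Force:** The tool carried 1.3 N downward, about the recorder's weight, and sideways force was under 1 N. So nothing of the dock was touching it.
- **Position:** A fit to the wrist and scene pictures gave a lean of about 1°, the foot 3–4 mm sideways of the slot's centre, and 25 mm above the rim. I then lowered it 3 mm, to about 22 mm.
- **Dock and desk:** The empty slot is visible with the dock sitting in place, and nothing else on the desk looks moved.

**Less certain:** Early picture overlays of the lean towards the robot's right (−y) disagreed. The first swing looked like 6° plus some sliding; later swings both ways looked close to 11°.

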